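# Run a pipette hanger into its slotted rail

## Robot

A 7-joint arm with a two-finger parallel gripper is mounted at the origin on a cart in front of the work surface, level with it; the furniture and walls round the work are solid. World frame = base frame: x ahead of the robot, y to its left, z up, the work surface at z = 0. Lengths are in m, angles in rad, forces in N, time in s.
With the tool pointing down it reaches from about 0.4 to 0.875 m from the base axis. Payload 19.3 kg.
Tool frame: the origin (TCP) lies between the finger pads; the fingertips stand 17 mm ahead of it and the grasp point (between the pads) lies 2 mm behind it; z points along the fingers, x is the direction in which the jaws open and shut, and the axes are right-handed (so a half turn about z gives the same grasp; the last joint's range is limited). The gripper opens to 85 mm and grips with 20 to 120 N. Pads are 22 mm wide; open, the fingers measure 114 mm over their backs; the gripper's body (76 mm by 85 mm) begins 54 mm behind the grasp point. The pads swing forward as they close: fully open they stand 13 mm farther back than shut.
Start: joints at [1.044, 0.521, -0.036, 1.599, 0.021, 1.021, -0.113], TCP at [0.276, -0.561, 0.217] pointing down, gripper open.
Joint ranges: [-2.91, 2.91], [-0.3, 2.13], [-1.5, 1.42], [0.17, 2.43], [-1.26, 4.41], [0.16, 1.93], [-2.52, 2.52]. Speed limits (rad/s): [1.89, 1.89, 2.39, 2.39, 3.01, 3.01, 3.01].

## Interface

Orientations are given as [roll, pitch, yaw] about the fixed x, y, z axes, in that order (R = Rz(yaw) Ry(pitch) Rx(roll)).
In Python, from workcell import bot gives the robot as it stands. The module is installed in compiled form; this text tells all that it offers.
- The arm moves only by the tool arm_command, never from a script. Its argument "targets" is a list of rows, each a list of 6 numbers: the shift along the tool's x, y, z in mm, then the turn, a rotation vector about the tool's x, y, z in degrees. In form: [[x, y, z, wx, wy, wz], ...]. A call has 1 to 8 rows; each row shifts and turns the pose as measured when the row begins, along the tool's axes as they then stand; what a row does not reach is not made up. A row lasts 1/10 s, in which the tool goes at most 50 mm and 8.59 degrees, less where a joint would pass 70% of its speed; a pose out of reach is approached as far as the arm can. A call is refused whole if a number of a shift passes 50 or a number of a turn 8.59, either way. A call with a gripper value outside its range is refused whole. "grip" is the opening in per cent of the stroke, from 0 (shut) to 100 (fully open), set as the call begins (left out, the last holds). The fingers move at their own pace and stop on an object; "grip_force" is the grip in N (left out, the last holds). Time passes only in rows, so rows that do not move let the fingers close. It gives the time, the measured TCP pose, the force and the opening at its end, in the units of the state.
- bot.observe(): the state, without advancing time (a new reading comes with each control period).
- bot.grab_frame(name): name is "scene" or "side" or "wrist"; returns a dict with "color" (480x640x3 uint8, red, green, blue), "depth" (480x640 float32, m along the optical axis (not along the pixel's ray), 0 where there is no reading), "fov_y" (degrees; the focal length in pixels is half the picture's height over the tangent of half this angle, whatever the lens; pixels are square), "cx", "cy" (the principal point, pixels), "D" ([k1, k2, p1, p2, k3] as OpenCV has them; the pictures are not rectified), "R" (3x3) and "t" (3): a world point X has camera coordinates R X + t; the wrist camera has in their place "hand_eye" (4x4, takes a point from camera to tool coordinates, whose origin is the TCP and whose axes are the tool frame's). Camera axes: x right, y down, z forward; pixel columns grow to the right and rows downward; lengths in m; the calibration is good to about 2 mm. A picture is of the moment at which its call begins: read the wrist's pose just before it.
- bot.job_done(): hands the job in, once; it reports no verdict.
The state is a dict: "clock": time; "qpos": joint angles; "qd": joint speeds; "joint_efforts": joint torques, N m; "position": TCP position; "tool_rot": TCP orientation; "force": force on the tool from outside, world axes, zero at the start; "moment": the same for the moment, N m; "grip_width": finger opening in m.
Only numpy, scipy, OpenCV 4.12 (cv2) and the standard library are available. Lean on these libraries where they do the work, as an engineer would, in place of code of your own. Each camera call takes 0.05 s, during which the arm holds its last target. There are 200 camera calls.

## Task

Take the double-hook hanger off its parking block by the blue tab, run its two white guide discs into the open end of the slotted aluminium rail and slide it along inside until it meets the stop's buffer. Press it home there with about 10 newtons for half a second, never slamming or forcing it against rail or stop, then let go so that it stays in the rail still touching the stop. Do not shift the clamped stop or disturb the two bottles and the sample cup.

Things in the scene. Friction and masses are not known exactly. Their poses are not given: they have to be found in the camera images.
- hanger_tab (a point): Centre of the loose hanger's blue grip tab: 28 mm long (hanger x), 12 mm thick (hanger y; pinch across this), 48 mm high, so from 24 mm above this point to 24 mm below. The 74 mm wide steel cross bar lies 28 to 34 mm below this point. The hanger weighs about 0.14 kg.
- hanger: Hanger; origin: centre of the discs' underside, 66 mm below the tab's centre; x along the line of its two flat white discs (the way it slides; either end may lead), z up. Discs: 33 mm in diameter, bevelled rims, centres at x = +-17 mm (67 mm overall), 18 mm high. Neck 10 mm wide above them. Wire hooks hang at y = +-34 mm, out to +-59 mm and down to 43 mm below the origin.
- block: Fixed aluminium parking block on which the hanger stands at the start: 76 x 36 mm, top 70 mm above the worktop, on a 90 x 90 x 8 mm foot; origin under its centre on the worktop, x along its length. The hanger's hooks hang down on both sides of it.
- rail: Fixed rail on a foot of 200 x 70 x 10 mm; origin on the worktop under its middle; x runs along it INTO the rail, z up. Channel from x = -110 mm (open end) to +110 mm (capped). Outside 44 mm wide, z = 100 to 130 mm; inside 36 mm wide, z = 104 to 126 mm: the discs have 1.5 mm each side, 4 mm in height. A 16 mm slot along its top (lips 4 mm thick) lets the neck through.
- rail_mouth (a point): Centre of the rail's open end: x = -110 mm, z = 115 mm in the rail's frame.
- stop: Stop clamped in the rail: red cap 22 x 42 mm, top 142.5 mm above the worktop. Origin: channel floor at its face toward the open end; x as the rail's. A stiff buffer inside the channel juts 4 to 40 mm (unknown) from this face; from it a light sprung pin (under 0.5 N) juts 4 mm and sinks in flush. With a disc on the buffer the hanger's origin is 37.5 to 73.5 mm short of the stop's.
- bottle_yellow: Bystander: white dropper bottle with a yellow cap, 22 mm in diameter, 58 mm high, standing beyond the rail; origin under its centre.
- bottle_blue: Bystander: white dropper bottle with a blue cap, 22 mm in diameter, 58 mm high, standing beyond the rail; origin under its centre.
- sample_cup: Bystander: clear sample cup with a red lid, 62 mm in diameter, 68 mm high, standing near the front edge, left of the parking block; origin under its centre.
Not all that is in view belongs to the job. Leave any brown or yellow look-alike of the hanger alone.

How it is judged:
On the way, in this order (a step that is already met when the one before it is completed fails the run):
1. both guide discs are inside the channel, entered at the open end (x of hanger in the frame of rail between -0.077 and 0.06 m and y of hanger in the frame of rail between -0.004 and 0.004 m and z of hanger in the frame of rail between 0.101 and 0.111 m).
2. the hanger is pressed against the stop with more than 6 N for 0.3 s (contact force between hanger and stop above 6 N), for 0.3 s.
At the end, for the whole second after the job is handed in: The hanger rests released in the rail, still touching the stop's buffer or pin (over 0.02 N: within 4 mm of home), origin 34 to 80 mm short of the stop's, within 4 mm of the rail's middle, underside 101 to 111 mm above the worktop, in line within 0.12 rad, under 0.02 m/s (x of hanger in the frame of stop between -0.08 and -0.034 m and y of hanger in the frame of rail between -0.004 and 0.004 m and z of hanger in the frame of rail between 0.101 and 0.111 m and angle between the x axis of hanger and the x axis of rail, either way round below 0.12 rad and linear speed of hanger below 0.02 m/s and contact force between hanger and stop above 0.02 N).
It fails at once if the hanger is pushed or slammed against the stop with more than 18 N (contact force between hanger and stop above 18 N).
It fails at once if the hanger is forced against the rail with more than 25 N (contact force between hanger and rail above 25 N).
It fails at once if the robot itself presses on the rail or the stop with more than 15 N (contact force between any of the fingers, the arm and rail above 15 N or contact force between any of the fingers, the arm and stop above 15 N).
It fails at once if the stop is shifted by more than 4 mm (distance of stop from where it was at the start of the episode above 0.004 m).
It fails at once if a bottle or the sample cup is moved by more than 15 mm or tipped (distance of any of bottle_yellow, bottle_blue, sample_cup from where it was at the start of the episode above 0.015 m or angle between any of bottle_yellow, bottle_blue, sample_cup's own z axis and vertical above 0.4 rad).
It also fails if it takes over 64 s, if anything falls off the work surface, if the arm or the gripper's body presses on something with over 40 N, if the wrist force passes 120 N, or if a joint passes its speed limit or range.

## Working session

There is one attempt and no reset: what is moved stays moved. The work goes in short steps, Python scripts to look and compute and a tool call to move; the robot and the scene stay as the last step left them, time stands still between calls to the robot, and variables do not carry over. Pictures are saved under pics/ and viewed, about 8 in all and at most 12, crops included, and the job is handed in when it is done.

Besides the shell and the picture viewer there is one more tool, called after "Call:" by a JSON object that holds its "name" and its "arguments", one argument or row to a line. arm_command: Moves the arm, as the interface text tells. Its arguments: {"type":"object","properties":{"targets":{"type":"array"},"grip":{"type":"number"},"grip_force":{"type":"number"}},"required":["targets"]}

```bash
mkdir -p pics; cat > h.py <<'E'
import numpy as np, cv2
from workcell import bot
from scipy.spatial.transform import Rotation as Ro
def K(f):
    h=240/np.tan(np.radians(f["fov_y"])/2); return np.array([[h,0,f["cx"]],[0,h,f["cy"]],[0,0,1]])
def grab(n,save=None):
    s=bot.observe(); f=bot.grab_frame(n)
    if "hand_eye" in f:
        T=np.eye(4); T[:3,:3]=Ro.from_euler('xyz',s["tool_rot"]).as_matrix() if len(np.shape(s["tool_rot"]))==1 else s["tool_rot"]
        T[:3,3]=s["position"]; M=T@np.array(f["hand_eye"]); f["Rwc"]=M[:3,:3]; f["C"]=M[:3,3]
    else:
        f["Rwc"]=np.array(f["R"]).T; f["C"]=-f["Rwc"]@np.array(f["t"])
    if save: cv2.imwrite(f"pics/{save}.png",cv2.cvtColor(f["color"],cv2.COLOR_RGB2BGR))
    return f
def rays(f,uv):
    p=cv2.undistortPoints(np.array(uv,float).reshape(-1,1,2),K(f),np.array(f["D"],float)).reshape(-1,2)
    return np.c_[p,np.ones(len(p))]@f["Rwc"].T
def onz(f,uv,z):
    d=rays(f,uv); return f["C"]+d*((z-f["C"][2])/d[:,2])[:,None]
def deep(f,uv):
    d=rays(f,uv); uv=np.round(np.array(uv)).astype(int); z=f["depth"][uv[:,1],uv[:,0]]; return f["C"]+d*z[:,None]
def proj(f,P):
    R=f["Rwc"].T; return cv2.projectPoints(np.array(P,float).reshape(-1,1,3),cv2.Rodrigues(R)[0],-R@f["C"],K(f),np.array(f["D"],float))[0].reshape(-1,2)
E
python3 - <<'E'
from h import *
s=bot.observe(); print(s)
for n in("scene","side"):
    f=grab(n,n+"0"); np.save
    print(n,f["C"],f["Rwc"][:,2],f["fov_y"],f["D"])
f=grab("wrist","wrist0"); print(f["C"],f["Rwc"],f["fov_y"])
E
```

```text
{'clock': 0.0, 'qpos': array([ 1.04378774,  0.52200673, -0.03630454,  1.59998135,  0.02120619,
        1.02109474, -0.1127958 ]), 'qd': array([ 0.00150653, -0.00073667,  0.00127055,  0.00032424, -0.00071307,
       -0.00044077, -0.00128036]), 'joint_efforts': array([-3.74654237e-04, -9.27093315e+01,  1.97959878e+00, -3.69927049e+01,
        1.78170204e-02,  8.14177038e-03,  1.07577287e-04]), 'position': array([ 0.27548241, -0.56063426,  0.21634008]), 'tool_rot': array([ 3.14149785e+00,  1.10102081e-03, -1.11401062e+00]), 'force': array([-0.66695434,  0.35950257, -0.39989868]), 'moment': array([ 0.01038507,  0.01123847, -0.01273053]), 'grip_width': 0.08556504289998319}
scene [-0.13821514  0.05892378  0.64260369] [ 0.77815025  0.07787294 -0.62323189] 55.561386208055445 [-0.11245439  0.          0.          0.          0.        ]
side [-0.15232828  0.10279321  0.86349395] [ 0.67736953  0.02602842 -0.73518232] 47.55467057203029 [-0.00565026  0.          0.          0.          0.        ]
[ 0.33487977 -0.53096467  0.37581743] [[ 4.40391111e-01 -8.66410656e-01 -2.35347072e-01]
 [-8.97805920e-01 -4.25121075e-01 -1.14963476e-01]
 [-4.45419755e-04  2.61924887e-01 -9.65088159e-01]] 60.702257199872925
```

View pics/scene0.png

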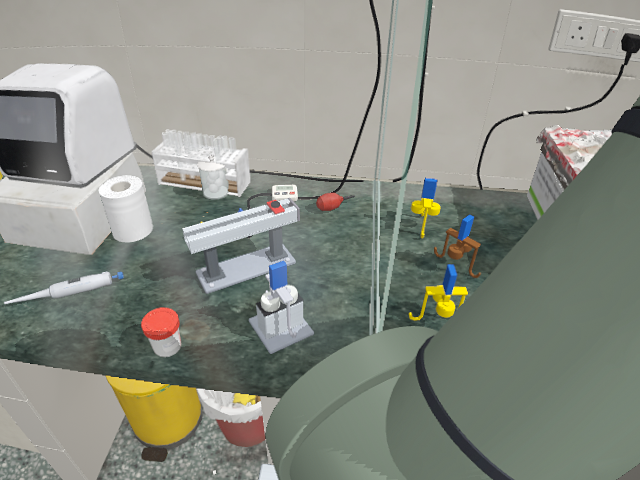

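View pics/side0.png

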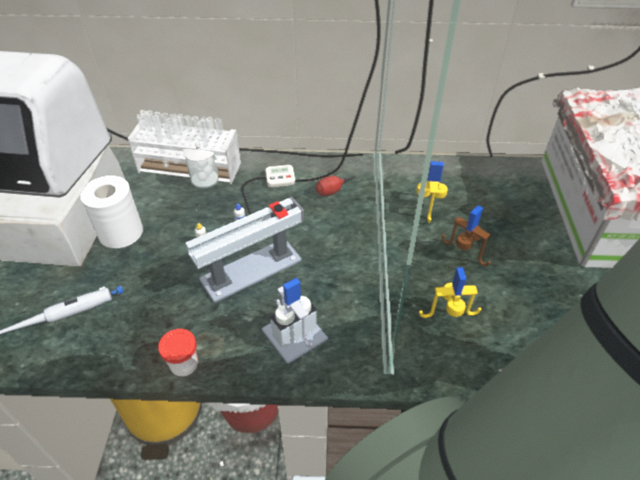

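The scene camera shows the hanger on its block, with the blue tab at (278,275), and the rail running from (190,240) to (295,210). The red stop cap is at (278,207) and the cup at (162,330). A glass panel at u≈380 stands between the arm and the work. The side view agrees: tab (291,292), stop (279,209), glass edge foot (388,372).

```bash
python3 - <<'E'
from h import *
F={n:grab(n) for n in("scene","side")}
def blob(f,lo,hi,box):
    x0,y0,x1,y1=box; m=cv2.inRange(cv2.cvtColor(f["color"],cv2.COLOR_RGB2HSV),lo,hi); k=np.zeros_like(m);k[y0:y1,x0:x1]=m[y0:y1,x0:x1]
    n,l,st,c=cv2.connectedComponentsWithStats(k); i=1+np.argmax(st[1:,4]); return c[i],st[i],(l==i)
def tri(a,b):
    A=[];B=[]
    d1=rays(F["scene"],[a])[0];d2=rays(F["side"],[b])[0];c1=F["scene"]["C"];c2=F["side"]["C"]
    s=np.linalg.lstsq(np.c_[d1,-d2],c2-c1,rcond=None)[0]; p=c1+s[0]*d1;q=c2+s[1]*d2
    return (p+q)/2,np.linalg.norm(p-q)
for nm,lo,hi,b1,b2 in(("tab",(100,120,60),(125,255,255),(262,255,295,295),(275,272,308,310)),("stop",(0,150,80),(8,255,255),(262,195,290,218),(262,195,292,222)),("cup",(0,150,80),(8,255,255),(135,300,185,345),(155,325,200,365))):
    a=blob(F["scene"],lo,hi,b1);b=blob(F["side"],lo,hi,b2); print(nm,a[0],b[0],a[1],tri(a[0],b[0]))
    for n,r in(("scene",a),("side",b)):
        uv=np.argwhere(r[2])[:,::-1]; P=deep(F[n],uv); print(n,np.median(P,0),P.min(0),P.max(0))
# glass foot edges on worktop, top of glass via vertical edges
print("glass",onz(F["scene"],[[375,333],[368,331]],0),onz(F["side"],[[388,374]],0))
for n in F: 
  f=F[n];big=cv2.resize(f["color"][170:380,130:450],None,fx=2.4,fy=2.4,interpolation=cv2.INTER_CUBIC)
  cv2.imwrite(f"pics/c_{n}.png",big[...,::-1])
E
```

```text
tab [277.79856115 274.74820144] [292.00288184 290.49567723] [269 261  18  29 417] (array([0.40639474, 0.17440914, 0.12724546]), np.float64(0.0010772052602402106))
scene [0.39507268 0.17241571 0.13846811] [-0.13821514  0.05892378  0.10998824] [0.41114013 0.18718356 0.64260369]
side [0.39487404 0.17299623 0.14217447] [-0.15232828  0.10279321 -0.00066731] [0.53443315 0.20538632 0.86349395]
stop [278.11111111 209.24444444] [278.37254902 210.46078431] [272 205  12   8  45] (array([0.62026371, 0.21562771, 0.10757748]), np.float64(0.004734473992747104))
scene [0.5808771  0.20507317 0.13558902] [0.57081864 0.19538254 0.13299362] [0.5980229  0.21804337 0.13704539]
side [0.58491118 0.21160754 0.13750582] [5.71804866e-01 1.97960628e-01 4.38093988e-04] [0.7487936  0.2551882  0.14480026]
cup [159.90869565 323.15108696] [176.81374502 345.41434263] [141 308  38  32 920] (array([0.33769138, 0.36975803, 0.05311361]), np.float64(0.0003797156128959141))
scene [0.32707666 0.36271473 0.06650203] [-0.13821514  0.05892378 -0.00421976] [0.42049989 0.43671425 0.64260369]
side [0.3280612  0.36440428 0.06902165] [-1.52328276e-01  1.02793210e-01  1.22177637e-04] [0.40282921 0.4217646  0.86349395]
glass [[0.41001223 0.00146674 0.        ]
 [0.41321563 0.01429141 0.        ]] [[0.32646156 0.00397634 0.        ]]
```

View pics/c_side.png

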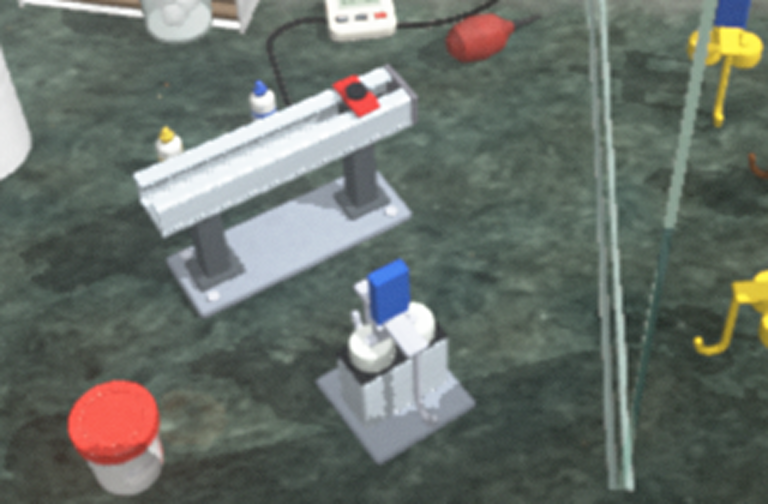

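The crop shows the rail's near-left end open at about (190,248) in the side frame, and the red stop near the capped right end. The glass panel stands at y≈0 with its front edge near x≈0.33. I'll check its height while starting to retract the arm.

```bash
python3 - <<'E'
from h import *
for n in("scene","side"):
    f=grab(n); print(n,proj(f,[[.327,.004,z] for z in(0,.2,.4,.55,.65)]).round(),proj(f,[[x,.004,0] for x in(.41,.6,.8)]).round())
E
```

```text
scene [[ 373.  371.]
 [ 387.  286.]
 [ 407.  158.]
 [ 427.   18.]
 [ 442. -100.]] [[374. 333.]
 [375. 264.]
 [376. 211.]]
side [[388. 374.]
 [400. 307.]
 [418. 211.]
 [437. 105.]
 [454.   7.]] [[386. 334.]
 [382. 256.]
 [379. 192.]]
```

Call:
{"name": "arm_command", "arguments": {
  "targets": [
    [-20, 0, -30, 0, 0, 0],
    [-20, 0, -30, 0, 0, 0],
    [-20, 0, -30, 0, 0, 0],
    [-20, 0, -30, 0, 0, 0],
    [-20, 0, -30, 0, 0, 0],
    [-20, 0, -30, 0, 0, 0]
  ],
  "grip": 0
}}

```text
clock: 0.95
position: [0.2207, -0.4491, 0.3984]
tool_rot: [3.141, 0.009, -1.114]
force: [0.7, 0.1, 0.4]
grip_width: 0.0
```

```bash
python3 - <<'E'
from h import *
s=bot.observe(); print(s["qpos"].round(3),s["position"].round(4),s["tool_rot"].round(3),s["force"].round(1))
E
```

```text
[ 1.03   0.175 -0.041  1.639  0.007  1.337 -0.126] [ 0.2207 -0.4491  0.3984] [ 3.141  0.009 -1.114] [0.7 0.1 0.4]
```

The projections match: the front edge is at x≈0.327, y≈0.004, and the glass is over 0.65 m tall. The arm fits a planar chain of 0.536 + 0.42 m, so it can fold to r≈0.22 m and swing past in front of the glass.

Call:
{"name": "arm_command", "arguments": {
  "targets": [
    [-35, 0, 14, 0, 0, 0],
    [-35, 0, 14, 0, 0, 0],
    [-35, 0, 14, 0, 0, 0],
    [-35, 0, 14, 0, 0, 0],
    [-35, 0, 14, 0, 0, 0],
    [-35, 0, 14, 0, 0, 0],
    [-35, 0, 14, 0, 0, 0],
    [-35, 0, 14, 0, 0, 0]
  ]
}}

```text
clock: 1.75
position: [0.0998, -0.2014, 0.2923]
tool_rot: [-3.139, -0.003, -1.109]
force: [0.3, 0.7, -0.3]
grip_width: 0.0002
```

```bash
python3 - <<'E'
from h import *
s=bot.observe(); print(s["qpos"].round(3),s["position"].round(4),s["tool_rot"].round(3),s["force"].round(1),np.hypot(*s["position"][:2]))
E
```

```text
[ 1.14  -0.289 -0.213  2.338 -0.07   1.083 -0.141] [ 0.0998 -0.2014  0.2923] [-3.139e+00 -3.000e-03 -1.109e+00] [ 0.3  0.7 -0.3] 0.22471192567874465
```

Call:
{"name": "arm_command", "arguments": {
  "targets": [
    [-2, -27, 0, 0, 0, -7],
    [-2, -27, 0, 0, 0, -7],
    [-2, -27, 0, 0, 0, -7],
    [-2, -27, 0, 0, 0, -7],
    [-2, -27, 0, 0, 0, -7]
  ]
}}

```text
clock: 2.25
position: [0.192, -0.1067, 0.292]
tool_rot: [3.138, -0.007, -0.504]
force: [0.2, -1.1, 0.2]
grip_width: -0.0002
```

```bash
python3 - <<'E'
from h import *
s=bot.observe(); print(s["qpos"].round(3),s["position"].round(4),s["tool_rot"].round(3),s["force"].round(1),np.hypot(*s["position"][:2]))
grab("side","side1")
E
```

```text
[ 0.77  -0.304 -0.386  2.341 -0.124  1.08  -0.047] [ 0.192  -0.1067  0.292 ] [ 3.138 -0.007 -0.504] [ 0.2 -1.1  0.2] 0.2196372435388134
```

View pics/side1.png

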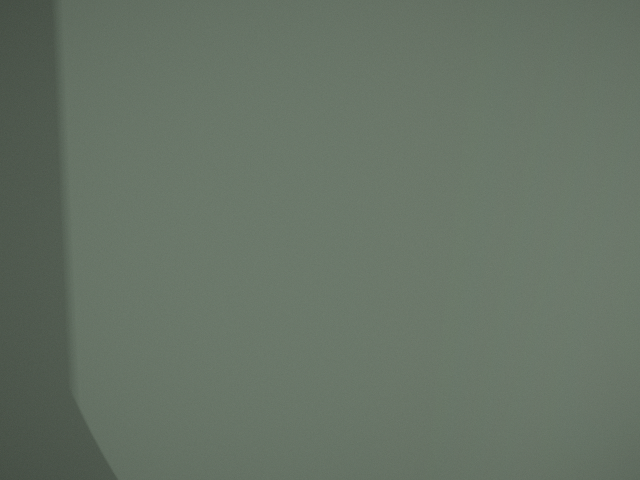

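The side camera is blocked by the folded elbow, so this picture shows only the arm. Joint 2 is at its limit, so I'll ease outward slightly as I swing.

Call:
{"name": "arm_command", "arguments": {
  "targets": [
    [6, -26, 0, 0, 0, -7],
    [6, -28, 0, 0, 0, -7],
    [2, -29, 0, 0, 0, -7]
  ]
}}

```text
clock: 2.6
position: [0.237, -0.0295, 0.2923]
tool_rot: [3.136, -0.008, -0.111]
force: [1.1, -0.4, 0.1]
grip_width: -0.0001
```

```bash
python3 - <<'E'
from h import *
s=bot.observe(); print(s["qpos"].round(3),s["position"].round(4),s["tool_rot"].round(3),s["force"].round(1),np.hypot(*s["position"][:2]))
E
```

```text
[ 0.607 -0.27  -0.558  2.307 -0.155  1.063  0.03 ] [ 0.237  -0.0295  0.2923] [ 3.136 -0.008 -0.111] [ 1.1 -0.4  0.1] 0.23881360492796586
```

Call:
{"name": "arm_command", "arguments": {
  "targets": [
    [0, -29, 0, 0, 0, -7],
    [-1, -29, 0, 0, 0, -7],
    [-1, -29, 0, 0, 0, -7],
    [-1, -29, 0, 0, 0, -7]
  ]
}}

```text
clock: 3.0
position: [0.2254, 0.0892, 0.2919]
tool_rot: [3.132, -0.006, 0.396]
force: [1.1, -0.2, -0.0]
grip_width: -0.0002
```

```bash
python3 - <<'E'
from h import *
s=bot.observe(); print(s["qpos"].round(3),s["position"].round(4),s["tool_rot"].round(3),s["force"].round(1),np.hypot(*s["position"][:2]))
f=grab("wrist","w1")
E
```

```text
[ 0.343 -0.285 -0.731  2.295 -0.206  1.064  0.128] [0.2254 0.0892 0.2919] [ 3.132 -0.006  0.396] [ 1.1 -0.2 -0. ] 0.24239237437121774
```

View pics/w1.png

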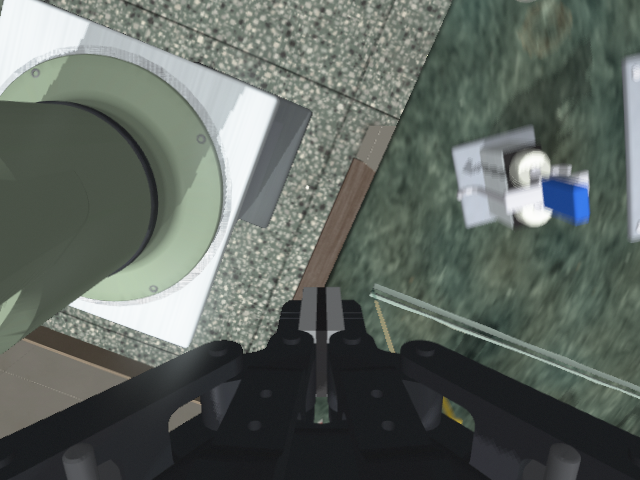

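The wrist view shows the gripper just past the glass edge (371,290). The hanger, with discs at (530,165) and (532,210), its tab and its block are to the right, and the rail foot is at the right margin. The disc line runs roughly along tool y. I'll move to a viewing pose over the work.

Call:
{"name": "arm_command", "arguments": {
  "targets": [
    [25, -20, -6, 0, 0, 0],
    [33, -15, -6, 0, 0, 0],
    [35, -10, -6, 0, 0, 0],
    [35, -5, -6, 0, 0, 0],
    [35, 0, -6, 0, 0, 0],
    [0, 0, 0, 0, 0, 0]
  ]
}}

```text
clock: 3.65
position: [0.3584, 0.2081, 0.3245]
tool_rot: [3.13, -0.012, 0.406]
force: [-0.8, -0.9, -0.6]
grip_width: -0.0001
```

```bash
python3 - <<'E'
from h import *
s=bot.observe(); print(s["qpos"].round(3),s["position"].round(4),s["tool_rot"].round(3))
f=grab("wrist","w2"); np.save("w2.npy",f,allow_pickle=True)
print(f["C"])
E
```

```text
[ 0.291  0.139 -1.055  1.93   0.149  1.139 -0.416] [0.3584 0.2081 0.3245] [ 3.13  -0.012  0.406]
[0.32992331 0.27037567 0.48321915]
```

View pics/w2.png

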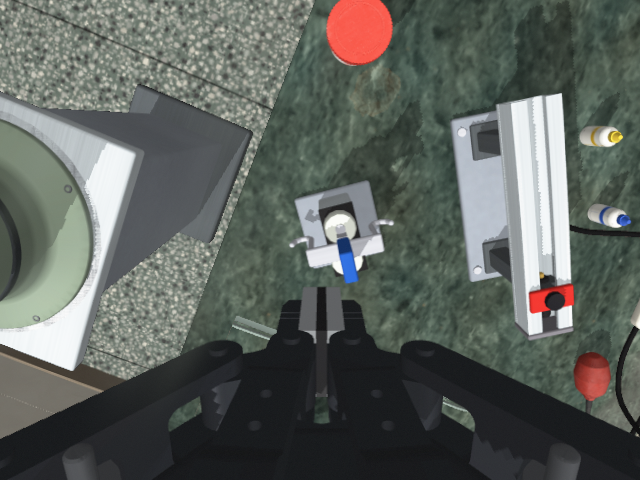

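The wrist view shows:
- Hanger: rear disc (340,225), cross bar (305–382, ~252), tab top around (348,265).
- Rail: mouth end at top (498–562, ~100), cap at the bottom (~332).
- Red stop cap (551,298), bottles at right, cup lid (360,30).

Next I'll use depth to measure the rail, stop and hanger, and check the arm model, since joint 3 is drifting.

```bash
cat > kin.py <<'E'
import numpy as np
from scipy.spatial.transform import Rotation as Ro
L1,L2=.536,.42
def fk(q,s,L3=.3):
    Z=lambda a:Ro.from_euler('z',a); Y=lambda a:Ro.from_euler('y',a); ez=np.array([0,0,1.])
    R=Z(-q[0])*Y(q[1]); sh=np.array([0,0,L3-.028]); e=sh+R.apply(ez*L1); R=R*Z(s[0]*q[2])*Y(q[3]); w=e+R.apply(ez*L2); R=R*Z(s[1]*q[4])*Y(q[5])*Z(s[2]*q[6]); return e,w,w+R.apply(ez*L3),R
E
python3 - <<'E'
from h import *; from kin import *; import itertools
Q=[([1.044,.522,-.0363,1.6,.0212,1.0211,-.1128],[.2755,-.5606,.2163],-1.114),([.607,-.27,-.558,2.307,-.155,1.063,.03],[.237,-.0295,.2923],-.111),([.291,.139,-1.055,1.93,.149,1.139,-.416],[.3584,.2081,.3245],.406),([1.03,.175,-.041,1.639,.007,1.337,-.126],[.2207,-.4491,.3984],-1.114)]
for s in itertools.product((1,-1),repeat=3):
    print(s,[(np.round((fk(q,s)[2]-p)*1e3).astype(int).tolist(),round(np.arctan2(*fk(q,s)[3].as_matrix()[[1,0],0])-y,2)) for q,p,y in Q])
f=np.load("w2.npy",allow_pickle=True).item()
u,v=np.meshgrid(np.arange(640),np.arange(480)); uv=np.c_[u.ravel(),v.ravel()]
P=deep(f,uv); P=P.reshape(480,640,3); hsv=cv2.cvtColor(f["color"],cv2.COLOR_RGB2HSV); Z=P[...,2]
def rect(m,nm):
    p=P[m]; p=p[np.abs(p[:,2]-np.median(p[:,2]))<.004]; r=cv2.minAreaRect((p[:,:2]*1e3).astype(np.float32)); print(nm,len(p),np.median(p[:,2]).round(4),r)
box=lambda a,b,c,d:(u>a)&(u<c)&(v>b)&(v<d)
rect(box(480,80,600,350)&(Z>.125)&(Z<.136)&(hsv[...,1]<90),"rail")
red=(hsv[...,1]>150)&((hsv[...,0]<8)|(hsv[...,0]>172))
rect(box(500,270,600,330)&red&(Z>.138),"stop")
rect(box(300,0,420,80)&red&(Z>.06),"cup")
blue=(hsv[...,0]>100)&(hsv[...,0]<125)&(hsv[...,1]>120)
rect(box(320,220,380,290)&blue&(Z>.153),"tabtop")
b=P[box(320,220,380,290)&blue]; print(b[:,2].min(),b[:,2].max(),len(b))
white=box(290,190,400,290)&(hsv[...,1]<60)
rect(white&(abs(Z-.105)<.004),"bar"); rect(white&(abs(Z-.088)<.004),"discs")
E
```

```text
(1, 1, 1) [([25, 13, 0], np.float64(3.28)), ([-175, -214, -5], np.float64(2.15)), ([-216, -608, 5], np.float64(1.75)), ([21, 13, 0], np.float64(3.31))]
(1, 1, -1) [([25, 13, 0], np.float64(3.06)), ([-175, -214, -5], np.float64(2.21)), ([-216, -608, 5], np.float64(0.92)), ([21, 13, 0], np.float64(3.06))]
(1, -1, 1) [([16, 8, 1], np.float64(3.3)), ([-102, -181, 6], np.float64(2.0)), ([-294, -626, 15], np.float64(1.86)), ([17, 12, 0], np.float64(3.31))]
(1, -1, -1) [([16, 8, 1], np.float64(3.08)), ([-102, -181, 6], np.float64(2.06)), ([-294, -626, 15], np.float64(1.05)), ([17, 12, 0], np.float64(3.06))]
(-1, 1, 1) [([61, 34, 1], np.float64(3.34)), ([7, -24, 6], np.float64(3.23)), ([-75, 106, 15], np.float64(-2.45)), ([54, 33, 0], np.float64(3.39))]
(-1, 1, -1) [([61, 34, 1], np.float64(3.12)), ([7, -24, 6], np.float64(-2.99)), ([-75, 106, 15], np.float64(-3.25)), ([54, 33, 0], np.float64(3.14))]
(-1, -1, 1) [([52, 28, 0], np.float64(3.37)), ([12, 56, -5], np.float64(3.08)), ([-20, 48, 5], np.float64(-2.31)), ([50, 31, 0], np.float64(3.39))]
(-1, -1, -1) [([52, 28, 0], np.float64(3.14)), ([12, 56, -5], np.float64(3.14)), ([-20, 48, 5], np.float64(-3.14)), ([50, 31, 0], np.float64(3.14))]
rail 7570 0.1323 ((554.04150390625, 271.12274169921875), (45.91889190673828, 226.01132202148438), 34.940547943115234)
stop 511 0.1389 ((593.6433715820312, 214.05569458007812), (41.70098876953125, 22.195398330688477), 36.38492965698242)
cup 3409 0.0699 ((334.33203125, 362.7528076171875), (60.40376663208008, 54.43170928955078), 23.731239318847656)
tabtop 411 0.1582 ((400.7894287109375, 174.1949920654297), (11.318748474121094, 28.510196685791016), 36.10251998901367)
0.0011109977016069417 0.48321915257304016 583
bar 117 0.1083 ((399.61395263671875, 175.5224609375), (73.11602020263672, 22.198089599609375), 36.26888656616211)
discs 804 0.0902 ((400.31060791015625, 175.4003143310547), (31.86186981201172, 63.88196563720703), 36.16064453125)
```

```bash
cat >> kin.py <<'E'
S=(-1,-1,-1); OFF=-.057
def fk2(q):
    e,w,t,R=fk(q,S); o=Ro.from_euler('z',-q[0]).apply([0,OFF,0]); return e+o,w+o,t+o,R*Ro.from_euler('z',np.pi)
def jac(q):
    _,_,t,R=fk2(q); J=np.zeros((6,7))
    for i in range(7):
        d=np.array(q,float); d[i]+=1e-5; _,_,t2,R2=fk2(d); J[:3,i]=(t2-t)/1e-5; J[3:,i]=(R2*R.inv()).as_rotvec()/1e-5
    return J
def go(q,p,yaw,n=40,roll=np.pi):
    q=np.array(q,float)
    for k in range(n):
        _,_,t,R=fk2(q); Rt=Ro.from_euler('xyz',[roll,0,yaw]); a=1/(n-k)
        q=q+np.linalg.pinv(jac(q))@np.r_[(np.array(p)-t)*a,(Rt*R.inv()).as_rotvec()*a]
    return q
def clear(q): # horizontal gap of arm centreline to glass plane y=.004 beyond x=.327
    e,w,t,_=fk2(q); P=np.vstack([np.linspace(e,w,30),np.linspace(w,t,10)]); d=np.where(P[:,0]>.327,np.maximum(P[:,1]-.007,0) ,np.hypot(.327-P[:,0],P[:,1]-.007)); i=d.argmin(); return d[i].round(3),P[i].round(2),e.round(2)
E
python3 - <<'E'
from kin import *
q=[1.03,.175,-.041,1.639,.007,1.337,-.126]
print("validate: from B retract/swing"); 
q=go(q,[.0998,-.2014,.2923],-1.109); print(q.round(2))
for a in np.linspace(-1.109,.396,12)[1:]: q=go(q,[.235*np.cos(a),.235*np.sin(a),.292],a,5)
print(q.round(2),"real .343 -.285 -.731 2.295 -.206 1.064 .128")
q=[.291,.139,-1.055,1.93,.149,1.139,-.416]
print(clear(q),fk2(q)[2])
for p,y in(((.40,.175,.2),.632),((.40,.175,.136),.632),((.4,.175,.24),.632),((.445,.427,.24),.61),((.445,.427,.172),.61),((.49,.36,.172),.61),((.57,.25,.172),.61)):
    q=go(q,p,y); print(p,q.round(2),clear(q))
E
```

```text
validate: from B retract/swing
[ 1.05 -0.27 -0.14  2.33 -0.04  1.09 -0.18]
[ 0.43 -0.24 -0.78  2.25 -0.19  1.07  0.15] real .343 -.285 -.731 2.295 -.206 1.064 .128
(np.float64(0.141), array([0.23, 0.11, 0.69]), array([ 0.05, -0.08,  0.8 ])) [0.32200799 0.20100456 0.32978253]
(0.4, 0.175, 0.2) [ 0.2   0.44 -0.93  2.01  0.45  0.91 -0.34] (np.float64(0.034), array([0.3 , 0.02, 0.64]), array([ 0.21, -0.1 ,  0.76]))
(0.4, 0.175, 0.136) [ 0.11  0.53 -0.84  2.08  0.57  0.78 -0.45] (np.float64(0.014), array([0.31, 0.01, 0.62]), array([ 0.26, -0.09,  0.73]))
(0.4, 0.175, 0.24) [ 0.24  0.39 -0.98  1.95  0.39  1.   -0.28] (np.float64(0.045), array([0.29, 0.03, 0.66]), array([ 0.18, -0.1 ,  0.77]))
(0.445, 0.427, 0.24) [-0.34  0.66 -0.83  1.52  0.51  1.19 -0.65] (np.float64(0.049), array([0.33, 0.06, 0.7 ]), array([0.33, 0.06, 0.7 ]))
(0.445, 0.427, 0.172) [-0.36  0.72 -0.8   1.6   0.57  1.07 -0.7 ] (np.float64(0.064), array([0.35, 0.07, 0.67]), array([0.35, 0.07, 0.67]))
(0.49, 0.36, 0.172) [-0.22  0.71 -0.8   1.62  0.57  1.06 -0.58] (np.float64(0.013), array([0.35, 0.02, 0.68]), array([0.35, 0.02, 0.68]))
(0.57, 0.25, 0.172) [-0.01  0.73 -0.8   1.58  0.58  1.08 -0.35] (np.float64(0.0), array([ 0.36, -0.05,  0.67]), array([ 0.36, -0.05,  0.67]))
```

```bash
python3 - <<'E'
from kin import *
q0=[.291,.139,-1.055,1.93,.149,1.139,-.416]
pol=lambda r,a,z:[r*np.cos(a),r*np.sin(a),z]
for R in(.45,.6):
  for z in(.3,.45):
   for zr in(.29,.45):
    for twist in(0,1):
     q=np.array(q0); a0,a1=.5,1.5; mn=[]
     for k in range(2):
      q=go(q,pol(R,a0,z),a0*twist+.4*(1-twist),8)
      for a in np.linspace(a0,a1,8): q=go(q,pol(R,a,z),a*twist+.4*(1-twist),4); mn.append(clear(q)[0])
      rr=np.linspace(R,.26,6)
      for r in rr: q=go(q,pol(r,a1,z+(zr-z)*(R-r)/(R-.26)),a1*twist+.4*(1-twist),3)
      for a in np.linspace(a1,a0,8): q=go(q,pol(.26,a,zr),a*twist+.4*(1-twist),4); mn.append(clear(q)[0])
      print(R,z,zr,twist,k,q.round(2),min(mn))
E
```

```text
0.45 0.3 0.29 0 0 [-0.17 -0.17 -0.45  2.25 -0.08  1.05 -0.17] 0.074
0.45 0.3 0.29 0 1 [-0.58 -0.2  -0.12  2.28 -0.03  1.05 -0.28] 0.074
0.45 0.3 0.29 1 0 [ 0.98  0.5  -1.96  2.19  0.49  1.2  -0.72] 0.072
0.45 0.3 0.29 1 1 [ 0.78  0.71 -2.03  2.2   0.64  1.36 -1.03] 0.014
0.45 0.3 0.45 0 0 [-0.31 -0.28 -0.27  1.93 -0.08  1.48 -0.17] 0.074
0.45 0.3 0.45 0 1 [-0.81 -0.32  0.05  1.97  0.02  1.5  -0.36] 0.074
0.45 0.3 0.45 1 0 [ 0.95  0.61 -2.24  1.88  0.47  1.66 -0.84] 0.072
0.45 0.3 0.45 1 1 [ 0.66  0.8  -2.31  1.88  0.58  1.82 -1.17] 0.0
0.45 0.45 0.29 0 0 [-0.15 -0.17 -0.47  2.25 -0.09  1.05 -0.16] 0.097
0.45 0.45 0.29 0 1 [-0.49 -0.19 -0.19  2.28 -0.04  1.05 -0.25] 0.097
0.45 0.45 0.29 1 0 [ 1.01  0.47 -1.96  2.19  0.47  1.18 -0.68] 0.096
0.45 0.45 0.29 1 1 [ 0.82  0.66 -2.01  2.19  0.61  1.32 -0.96] 0.042
0.45 0.45 0.45 0 0 [-0.28 -0.28 -0.29  1.93 -0.08  1.48 -0.16] 0.097
0.45 0.45 0.45 0 1 [-0.71 -0.31 -0.01  1.96 -0.    1.49 -0.32] 0.097
0.45 0.45 0.45 1 0 [ 0.95  0.61 -2.24  1.88  0.47  1.66 -0.84] 0.096
0.45 0.45 0.45 1 1 [ 0.7   0.77 -2.3   1.88  0.56  1.8  -1.12] 0.011
0.6 0.
[... 349 characters left out ...]
 0.18  1.98  0.06  1.51 -0.44] 0.0
0.6 0.3 0.45 1 0 [ 0.96  0.6  -2.24  1.88  0.46  1.66 -0.83] 0.0
0.6 0.3 0.45 1 1 [ 0.65  0.81 -2.32  1.88  0.58  1.83 -1.18] 0.0
0.6 0.45 0.29 0 0 [-0.21 -0.17 -0.41  2.25 -0.08  1.05 -0.18] 0.02
0.6 0.45 0.29 0 1 [-0.73 -0.21  0.01  2.3   0.    1.06 -0.32] 0.02
0.6 0.45 0.29 1 0 [ 1.    0.47 -1.96  2.19  0.47  1.18 -0.69] 0.017
0.6 0.45 0.29 1 1 [ 0.78  0.7  -2.02  2.2   0.64  1.35 -1.01] 0.0
0.6 0.45 0.45 0 0 [-0.36 -0.28 -0.24  1.93 -0.07  1.48 -0.18] 0.02
0.6 0.45 0.45 0 1 [-0.98 -0.35  0.16  1.98  0.06  1.51 -0.43] 0.02
0.6 0.45 0.45 1 0 [ 1.13  0.51 -2.23  1.88  0.39  1.59 -0.66] 0.017
0.6 0.45 0.45 1 1 [ 0.78  0.72 -2.27  1.88  0.54  1.75 -1.03] 0.0
```

```bash
python3 - <<'E'
from kin import *
def run(W,show=True):
    q=np.array([.291,.139,-1.055,1.93,.149,1.139,-.416]); g=[];lo=9;q3=[]
    for p,y in W:
        p0=fk2(q)[2];R0=0
        q1=q
        for k in range(8):
            _,_,t,R=fk2(q); yy=R.as_euler('xyz')[2]; a=1/(8-k)
            q=go(q,t+(np.array(p)-t)*a,yy+(y-yy)*a,3); c=clear(q); lo=min(lo,c[0])
        print(p,q.round(2),clear(q)[0],"min",lo); lo=9
work=[((.40,.175,.24),.632),((.40,.175,.136),.632),((.4,.175,.24),.632),((.445,.427,.24),.61),((.445,.427,.172),.61),((.49,.36,.172),.61),((.57,.25,.172),.61)]
L=lambda a:[((.40*np.cos(a),.40*np.sin(a),.33),.4),((.26*np.cos(a),.26*np.sin(a),.30),.4),((.24,.11,.30),.4)]
print("1 loop");run(L(1.2)+work)
print("2 loop");run(L(1.2)+[((.36,.21,.325),.4)]+L(1.2)+work)
print("1 loop a=1.5");run(L(1.5)+work)
E
```

```text
1 loop
(np.float64(0.14494310179066947), np.float64(0.3728156343868905), 0.33) [-0.32  0.24 -1.15  1.88  0.24  1.17 -1.15] 0.188 min 0.158
(np.float64(0.09421301616393514), np.float64(0.24233016235147883), 0.3) [-0.05 -0.23 -1.03  2.18 -0.22  1.09 -0.56] 0.326 min 0.206
(0.24, 0.11, 0.3) [ 0.05 -0.17 -0.56  2.21 -0.1   1.07 -0.06] 0.135 min 0.135
(0.4, 0.175, 0.24) [-0.06  0.27 -0.57  1.98  0.18  0.94 -0.09] 0.078 min 0.078
(0.4, 0.175, 0.136) [-0.14  0.42 -0.5   2.11  0.32  0.69 -0.22] 0.055 min 0.055
(0.4, 0.175, 0.24) [-0.06  0.27 -0.57  1.98  0.18  0.94 -0.09] 0.078 min 0.059
(0.445, 0.427, 0.24) [-0.51  0.56 -0.52  1.55  0.3   1.11 -0.5 ] 0.098 min 0.084
(0.445, 0.427, 0.172) [-0.53  0.63 -0.5   1.62  0.34  0.98 -0.53] 0.106 min 0.098
(0.49, 0.36, 0.172) [-0.4   0.61 -0.5   1.65  0.34  0.97 -0.4 ] 0.063 min 0.063
(0.57, 0.25, 0.172) [-0.19  0.63 -0.49  1.61  0.34  0.99 -0.17] 0.004 min 0.004
2 loop
(np.float64(0.14494310179066947), np.float64(0.3728156343868905), 0.33) [-0.32  0.24 -1.15  1.88  0.24  1.17 -1.15] 0.188 min 0.158
(np.float64(0.09421301616393514), np.float64(0.2423
[... 1359 characters left out ...]
) [-0.28 -0.25 -1.07  2.18 -0.25  1.1  -0.81] 0.377 min 0.195
(0.24, 0.11, 0.3) [-0.17 -0.17 -0.39  2.23 -0.07  1.07 -0.11] 0.135 min 0.135
(0.4, 0.175, 0.24) [-0.23  0.23 -0.37  2.    0.11  0.92 -0.02] 0.089 min 0.089
(0.4, 0.175, 0.136) [-0.28  0.39 -0.33  2.12  0.2   0.66 -0.11] 0.074 min 0.074
(0.4, 0.175, 0.24) [-0.22  0.23 -0.37  2.    0.11  0.92 -0.02] 0.089 min 0.076
(0.445, 0.427, 0.24) [-0.62  0.53 -0.36  1.57  0.2   1.09 -0.42] 0.127 min 0.099
(0.445, 0.427, 0.172) [-0.63  0.59 -0.34  1.64  0.23  0.95 -0.44] 0.133 min 0.127
(0.49, 0.36, 0.172) [-0.5   0.58 -0.34  1.66  0.23  0.94 -0.31] 0.093 min 0.093
(0.57, 0.25, 0.172) [-0.29  0.6  -0.33  1.62  0.22  0.96 -0.08] 0.032 min 0.032
```

My model reproduces the IK's minimum-norm behaviour. It predicts that constant-yaw loops on the free left side will unwind joint 3, so the forearm stays clear of the glass. I'll run one loop now.

Call:
{"name": "arm_command", "arguments": {
  "targets": [
    [-23, -31, 0, 0, 0, 0],
    [-23, -31, 0, 0, 0, 0],
    [-23, -31, 0, 0, 0, 0],
    [-23, -31, 0, 0, 0, 0],
    [-23, -31, 0, 0, 0, 0],
    [-23, -31, 0, 0, 0, 0],
    [-23, -31, 0, 0, 0, 0],
    [-23, -31, 0, 0, 0, 0]
  ]
}}

```text
clock: 4.5
position: [0.0822, 0.361, 0.3172]
tool_rot: [3.12, -0.019, 0.392]
force: [2.4, -0.1, -0.0]
grip_width: 0.0005
```

Call:
{"name": "arm_command", "arguments": {
  "targets": [
    [-23, -31, 5, 0, 0, 0],
    [-23, -31, 5, 0, 0, 0],
    [-14, 27, 5, 0, 0, 0],
    [-14, 27, 5, 0, 0, 0],
    [-14, 27, 5, 0, 0, 0],
    [-14, 27, 0, 0, 0, 0]
  ]
}}

```text
clock: 5.1
position: [0.011, 0.2821, 0.2948]
tool_rot: [3.115, -0.001, 0.424]
force: [0.1, 0.3, -0.9]
grip_width: 0.0001
```

```bash
cat > st.py <<'E'
from h import *; from kin import clear,fk2
s=bot.observe(); print(s["clock"],s["qpos"].round(3),s["position"].round(4),s["tool_rot"].round(3),s["force"].round(1),s["grip_width"].round(4),"clr",clear(s["qpos"]),(fk2(s["qpos"])[2]-s["position"]).round(3))
E
python3 st.py
```

```text
Traceback (most recent call last):
  File "st.py", line 2, in <module>
    s=bot.observe(); print(s["clock"],s["qpos"].round(3),s["position"].round(4),s["tool_rot"].round(3),s["force"].round(1),s["grip_width"].round(4),"clr",clear(s["qpos"]),(fk2(s["qpos"])[2]-s["position"]).round(3))
                                                                                                                           ^^^^^^^^^^^^^^^^^^^^^
AttributeError: 'float' object has no attribute 'round'
```

```bash
sed -i 's/s\["grip_width"\].round(4)/round(s["grip_width"],4)/' st.py; python3 st.py
```

```text
5.1 [-0.262 -0.277 -1.178  2.199 -0.271  1.088 -0.869] [0.011  0.2821 0.2948] [ 3.115e+00 -1.000e-03  4.240e-01] [ 0.1  0.3 -0.9] 0.0001 clr (np.float64(0.407), array([-0.06,  0.13,  0.66]), array([-0.13, -0.09,  0.79])) [-0.029 -0.029 -0.009]
```

Call:
{"name": "arm_command", "arguments": {
  "targets": [
    [29, 29, 0, 0, 0, 0],
    [29, 29, 0, 0, 0, 0],
    [29, 29, 0, 0, 0, 0],
    [29, 29, 0, 0, 0, 0],
    [5, 32, 0, 0, 0, 0],
    [5, 32, 0, 0, 0, 0],
    [5, 32, 0, 0, 0, 0],
    [5, 32, 0, 0, 0, 0]
  ]
}}

```text
clock: 5.9
position: [0.2386, 0.103, 0.3053]
tool_rot: [3.111, -0.023, 0.422]
force: [0.7, 0.9, 0.0]
grip_width: 0.0003
```

```bash
python3 st.py
```

```text
5.9 [-0.113 -0.24  -0.443  2.263 -0.078  1.078 -0.088] [0.2386 0.103  0.3053] [ 3.111 -0.023  0.422] [0.7 0.9 0. ] 0.0003 clr (np.float64(0.142), array([0.22, 0.1 , 0.3 ]), array([-0.12, -0.07,  0.79])) [-0.019 -0.003 -0.003]
```

Call:
{"name": "arm_command", "arguments": {
  "targets": [
    [37, -13, -5, 0, 0, 0],
    [37, -13, -5, 0, 0, 0],
    [37, -13, -5, 0, 0, 0],
    [37, -13, -5, 0, 0, 0],
    [-23, -31, 0, 0, 0, 0],
    [-23, -31, 0, 0, 0, 0],
    [-23, -31, 0, 0, 0, 0],
    [-23, -31, 0, 0, 0, 0]
  ]
}}

```text
clock: 6.7
position: [0.22, 0.2843, 0.3214]
tool_rot: [3.111, -0.027, 0.4]
force: [0.6, 0.7, -0.2]
grip_width: 0.0003
```

Call:
{"name": "arm_command", "arguments": {
  "targets": [
    [-23, -31, 0, 0, 0, 0],
    [-23, -31, 0, 0, 0, 0],
    [-23, -31, 0, 0, 0, 0],
    [-23, -31, 5, 0, 0, 0],
    [-23, -31, 5, 0, 0, 0],
    [-14, 27, 5, 0, 0, 0],
    [-14, 27, 5, 0, 0, 0],
    [-14, 27, 5, 0, 0, 0]
  ]
}}

```text
clock: 7.5
position: [0.0335, 0.2893, 0.2871]
tool_rot: [3.111, -0.024, 0.402]
force: [0.4, -0.3, -0.3]
grip_width: 0.0002
```

```bash
python3 st.py
```

```text
7.5 [-0.558 -0.149 -0.984  2.208 -0.103  1.037 -1.08 ] [0.0335 0.2893 0.2871] [ 3.111 -0.024  0.402] [ 0.4 -0.3 -0.3] 0.0002 clr (np.float64(0.351), array([-0.02,  0.04,  0.72]), array([-0.04, -0.09,  0.8 ])) [-0.021 -0.029 -0.004]
```

Call:
{"name": "arm_command", "arguments": {
  "targets": [
    [25, 29, 0, 0, 0, 0],
    [25, 29, 0, 0, 0, 0],
    [25, 29, 0, 0, 0, 0],
    [25, 29, 0, 0, 0, 0],
    [5, 32, -2, 0.4, -0.3, 0],
    [5, 32, -2, 0.4, -0.3, 0],
    [5, 32, -2, 0.4, -0.3, 0],
    [5, 28, -2, 0.4, -0.3, 0]
  ]
}}

```text
clock: 8.3
position: [0.2394, 0.1017, 0.306]
tool_rot: [3.141, -0.017, 0.4]
force: [1.1, 0.5, 0.7]
grip_width: -0.0
```

```bash
python3 st.py; python3 - <<'E'
from kin import *; from workcell import bot
q=bot.observe()["qpos"]
for p,y in [((.40,.175,.24),.632),((.40,.175,.136),.632),((.4,.175,.24),.632),((.445,.427,.24),.61),((.445,.427,.172),.61),((.49,.36,.172),.61),((.57,.25,.172),.61)]:
    q=go(q,p,y); print(p,q.round(2),clear(q))
E
```

```text
8.3 [-0.311 -0.234 -0.253  2.266 -0.062  1.086 -0.129] [0.2394 0.1017 0.306 ] [ 3.141 -0.017  0.4  ] [1.1 0.5 0.7] -0.0 clr (np.float64(0.135), array([0.23, 0.1 , 0.3 ]), array([-0.1 , -0.09,  0.79])) [-0.012 -0.003 -0.002]
(0.4, 0.175, 0.24) [-0.35  0.21 -0.22  2.02  0.06  0.92  0.03] (np.float64(0.097), array([0.27, 0.08, 0.66]), array([ 0.13, -0.01,  0.8 ]))
(0.4, 0.175, 0.136) [-0.38  0.37 -0.2   2.14  0.12  0.64 -0.03] (np.float64(0.087), array([0.27, 0.07, 0.66]), array([0.2 , 0.02, 0.77]))
(0.4, 0.175, 0.24) [-0.35  0.21 -0.22  2.02  0.06  0.92  0.03] (np.float64(0.097), array([0.27, 0.08, 0.66]), array([ 0.13, -0.01,  0.8 ]))
(0.445, 0.427, 0.24) [-0.7   0.5  -0.23  1.58  0.12  1.07 -0.35] (np.float64(0.15), array([0.23, 0.12, 0.74]), array([0.23, 0.12, 0.74]))
(0.445, 0.427, 0.172) [-0.71  0.57 -0.22  1.65  0.15  0.93 -0.37] (np.float64(0.156), array([0.26, 0.15, 0.72]), array([0.26, 0.15, 0.72]))
(0.49, 0.36, 0.172) [-0.58  0.56 -0.22  1.68  0.14  0.92 -0.24] (np.float64(0.117), array([0.27, 0.11, 0.73]), array([0.27, 0.11, 0.73]))
(0.57, 0.25, 0.172) [-0.37  0.58 -0.2   1.64  0.14  0.94 -0.01] (np.float64(0.056), array([0.29, 0.05, 0.72]), array([0.29, 0.05, 0.72]))
```

One more loop for margin.

Call:
{"name": "arm_command", "arguments": {
  "targets": [
    [37, -13, -5, 0, 0, 0],
    [37, -13, -5, 0, 0, 0],
    [37, -13, -5, 0, 0, 0],
    [30, -13, -5, 0, 0, 0],
    [-23, -31, 0, 0, 0, 0],
    [-23, -31, 0, 0, 0, 0],
    [-23, -31, 0, 0, 0, 0],
    [-23, -31, 0, 0, 0, 0]
  ]
}}

```text
clock: 9.1
position: [0.218, 0.2805, 0.3288]
tool_rot: [-3.138, -0.024, 0.38]
force: [1.0, 0.1, 0.1]
grip_width: -0.0001
```

Call:
{"name": "arm_command", "arguments": {
  "targets": [
    [-23, -31, 0, 0, 0, 0],
    [-23, -31, 0, 0, 0, 0],
    [-23, -31, 0, 0, 0, 0],
    [-23, -31, 5, 0, 0, 0],
    [-23, -31, 5, 0, 0, 0],
    [-14, 27, 5, 0, 0, 0],
    [-14, 27, 5, 0, 0, 0],
    [-14, 27, 5, 0, 0, 0]
  ]
}}

```text
clock: 9.9
position: [0.0325, 0.2901, 0.2992]
tool_rot: [-3.135, -0.026, 0.38]
force: [0.3, 0.7, 0.4]
grip_width: -0.0001
```

Call:
{"name": "arm_command", "arguments": {
  "targets": [
    [25, 29, 0, 0, 0, 0],
    [25, 29, 0, 0, 0, 0],
    [25, 29, 0, 0, 0, 0],
    [25, 29, 0, 0, 0, 0],
    [5, 32, -2, 0, 0, 0],
    [5, 32, -2, 0, 0, 0],
    [5, 32, -2, 0, 0, 0],
    [5, 28, -2, 0, 0, 0]
  ]
}}

```text
clock: 10.7
position: [0.2344, 0.0978, 0.3095]
tool_rot: [-3.128, -0.038, 0.379]
force: [0.4, 0.7, 0.6]
grip_width: 0.0002
```

```bash
python3 st.py; python3 - <<'E'
from kin import *; from workcell import bot
q=bot.observe()["qpos"]
for p,y in [((.40,.175,.24),.632),((.40,.175,.136),.632),((.445,.427,.24),.61),((.57,.25,.172),.61)]:
    q=go(q,p,y); print(p,q.round(2),clear(q))
E
```

```text
10.7 [-0.505 -0.274 -0.089  2.285 -0.033  1.09  -0.198] [0.2344 0.0978 0.3095] [-3.128 -0.038  0.379] [0.4 0.7 0.6] 0.0002 clr (np.float64(0.133), array([0.23, 0.1 , 0.31]), array([-0.1 , -0.12,  0.79])) [-0.007 -0.002 -0.001]
(0.4, 0.175, 0.24) [-0.53  0.19 -0.02  2.04  0.    0.91  0.08] (np.float64(0.105), array([0.27, 0.1 , 0.66]), array([0.12, 0.  , 0.8 ]))
(0.4, 0.175, 0.136) [-0.53  0.35 -0.02  2.16  0.01  0.63  0.08] (np.float64(0.104), array([0.27, 0.09, 0.65]), array([0.19, 0.04, 0.77]))
(0.445, 0.427, 0.24) [-0.85  0.48 -0.01  1.6   0.01  1.06 -0.25] (np.float64(0.186), array([0.21, 0.15, 0.75]), array([0.21, 0.15, 0.75]))
(0.57, 0.25, 0.172) [-0.51  0.56  0.01  1.66 -0.01  0.92  0.11] (np.float64(0.098), array([0.28, 0.09, 0.73]), array([0.28, 0.09, 0.73]))
```

Call:
{"name": "arm_command", "arguments": {
  "targets": [
    [36, -2, 14, -0.2, -0.4, 0],
    [36, -2, 14, -0.2, -0.4, 0],
    [36, -2, 14, -0.2, -0.4, 0],
    [36, -2, 14, -0.2, -0.5, 0],
    [36, -2, 14, 0, -0.5, 0],
    [0, 0, 0, 0, 0, -7.2],
    [0, 0, 0, 0, 0, -7.2],
    [0, 0, 0, 0, 0, 0]
  ],
  "grip": 60
}}

```text
clock: 11.5
position: [0.4045, 0.17, 0.2446]
tool_rot: [-3.139, -0.01, 0.627]
force: [0.1, -0.2, 0.3]
grip_width: 0.0514
```

```bash
python3 st.py; cat > meas.py <<'E'
from h import *
u,v=np.meshgrid(np.arange(640),np.arange(480)); uv=np.c_[u.ravel(),v.ravel()]
def load(name):
    f=grab("wrist",name); P=deep(f,uv).reshape(480,640,3); return f,P,cv2.cvtColor(f["color"],cv2.COLOR_RGB2HSV)
def rect(P,m,nm):
    p=P[m]
    if len(p)<20: print(nm,"few"); return
    p=p[np.abs(p[:,2]-np.median(p[:,2]))<.004]; r=cv2.minAreaRect((p[:,:2]*1e3).astype(np.float32)); print(nm,len(p),np.median(p[:,2]).round(4),np.round(r[0],1),np.round(r[1],1),round(r[2],2))
E
python3 - <<'E'
from meas import *
f,P,hsv=load("w3"); Z=P[...,2]
near=np.hypot(P[...,0]-.4,P[...,1]-.175)<.06
blue=(hsv[...,0]>100)&(hsv[...,0]<125)&(hsv[...,1]>120)&near
white=near&(hsv[...,1]<60)
rect(P,blue&(Z>.152),"tabtop"); rect(P,white&(abs(Z-.105)<.005),"bar"); rect(P,white&(abs(Z-.088)<.004),"discs")
E
```

```text
11.5 [-0.463  0.185 -0.078  2.034  0.013  0.914  0.079] [0.4045 0.17   0.2446] [-3.139 -0.01   0.627] [ 0.1 -0.2  0.3] 0.0514 clr (np.float64(0.1), array([0.27, 0.09, 0.66]), array([ 0.11, -0.01,  0.8 ])) [-0.003  0.     0.001]
tabtop 798 0.1582 [400.8 174.3] [11.3 28. ] 37.28
bar 743 0.1095 [399.9 175.9] [74.2 22.2] 35.71
discs 1336 0.0903 [400.1 175.5] [31.9 63.6] 35.09
```

View pics/w3.png

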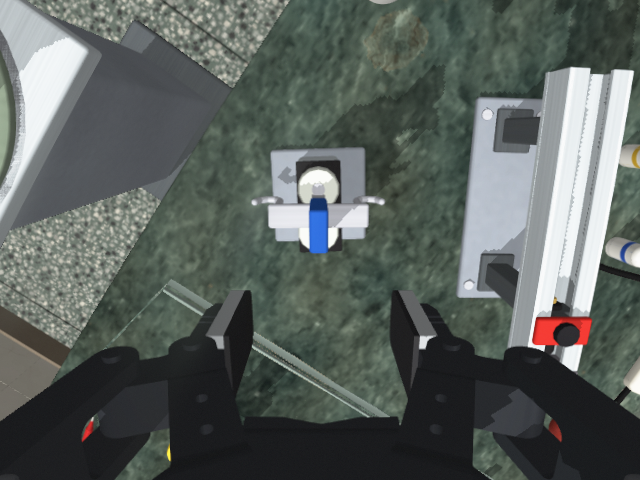

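The wrist view shows the jaws straddling the tab line: tab (318,225), discs (320,187) and (318,235), bar at row 216. Everything is aligned to within about 1°. I'll descend with a small shift.

Call:
{"name": "arm_command", "arguments": {
  "targets": [
    [0, -2, 22, 0, -0.3, 0],
    [0, -2, 22, 0, -0.3, 0],
    [0, -2, 22, 0, 0, 0],
    [0, 0, 22, 0, 0, 0],
    [0, 0, 20, 0, 0, 0],
    [0, 0, 0, 0, 0, 0]
  ]
}}

```text
clock: 12.15
position: [0.4005, 0.174, 0.1376]
tool_rot: [-3.139, -0.008, 0.593]
force: [-0.6, 0.0, 0.3]
grip_width: 0.0514
```

```bash
python3 st.py
```

```text
12.15 [-0.483  0.347 -0.074  2.156  0.038  0.631  0.011] [0.4005 0.174  0.1376] [-3.139 -0.008  0.593] [-0.6  0.   0.3] 0.0514 clr (np.float64(0.1), array([0.27, 0.09, 0.64]), array([0.19, 0.03, 0.78])) [-0.002  0.001  0.001]
```

Call:
{"name": "arm_command", "arguments": {
  "targets": [
    [0, -1, 2, 0, -0.4, -2],
    [0, 0, 1, 0, 0, 0]
  ]
}}

```text
clock: 12.35
position: [0.4002, 0.1749, 0.1363]
tool_rot: [-3.139, -0.003, 0.627]
force: [-0.5, -0.2, 0.5]
grip_width: 0.0512
```

Call:
{"name": "arm_command", "arguments": {
  "targets": [
    [0, 0, 0, 0, 0, 0],
    [0, 0, 0, 0, 0, 0],
    [0, 0, 0, 0, 0, 0],
    [0, 0, 0, 0, 0, 0],
    [0, 0, 0, 0, 0, 0],
    [0, 0, 0, 0, 0, 0]
  ],
  "grip": 0,
  "grip_force": 50
}}

```text
clock: 12.95
position: [0.4012, 0.1752, 0.1387]
tool_rot: [-3.14, -0.007, 0.625]
force: [0.1, -1.0, -1.1]
grip_width: 0.0098
```

```bash
python3 st.py
```

```text
12.95 [-0.48   0.348 -0.081  2.151  0.043  0.638  0.035] [0.4012 0.1752 0.1387] [-3.14  -0.007  0.625] [ 0.1 -1.  -1.1] 0.0098 clr (np.float64(0.1), array([0.27, 0.09, 0.65]), array([0.19, 0.03, 0.78])) [-0.002  0.001  0.001]
```

Gripped: the width reads 9.8 mm on the 12 mm tab. I'll lift straight up.

Call:
{"name": "arm_command", "arguments": {
  "targets": [
    [0, 0, -12, 0, -0.4, 0],
    [0, 0, -22, 0, 0, 0],
    [0, 0, -22, 0, 0, 0],
    [0, 0, -22, 0, 0, 0],
    [0, 0, -22, 0, 0, 0],
    [0, 0, -22, 0, 0, 0],
    [0, 0, -10, 0, 0, 0],
    [0, 0, 0, 0, 0, 0]
  ]
}}

```text
clock: 13.75
position: [0.4002, 0.1745, 0.2745]
tool_rot: [-3.139, 0.004, 0.625]
force: [-0.9, -0.1, -2.0]
grip_width: 0.0098
```

```bash
python3 st.py
```

```text
13.75 [-0.473  0.154 -0.081  1.986  0.013  1.007  0.064] [0.4002 0.1745 0.2745] [-3.139  0.004  0.625] [-0.9 -0.1 -2. ] 0.0098 clr (np.float64(0.104), array([0.27, 0.1 , 0.67]), array([ 0.1 , -0.01,  0.8 ])) [-0.003  0.001  0.001]
```

Call:
{"name": "arm_command", "arguments": {
  "targets": [
    [15, -15, 0, 0, 0, 0.3],
    [25, -25, 0, 0, 0, 0.3],
    [26, -27, 0, 0, 0, 0.3],
    [26, -27, 0, 0, 0, 0],
    [26, -27, 0, 0, 0, 0],
    [26, -27, 0, 0, 0, 0],
    [25, -25, 0, 0, 0, 0],
    [15, -15, 0, 0, 0, 0]
  ]
}}

```text
clock: 14.55
position: [0.4427, 0.439, 0.2624]
tool_rot: [-3.141, 0.015, 0.603]
force: [0.4, -0.2, -1.8]
grip_width: 0.0098
```

```bash
python3 st.py; python3 - <<'E'
from meas import *
s=bot.observe(); f,P,hsv=load("w4"); np.save("w4.npy",{"P":P,"hsv":hsv,"f":f},allow_pickle=True); Z=P[...,2]
t=s["position"]; near=np.hypot(P[...,0]-t[0],P[...,1]-t[1])<.06
white=near&(hsv[...,1]<60)
print(t)
rect(P,white&(abs(Z-(t[2]-.032))<.006),"bar"); rect(P,white&(abs(Z-(t[2]-.049))<.006),"discs")
ra=(np.hypot(P[...,0]-.554,P[...,1]-.271)<.15)
rect(P,ra&(abs(Z-.131)<.003)&(hsv[...,1]<90),"rail")
red=(hsv[...,1]>150)&((hsv[...,0]<8)|(hsv[...,0]>172)); rect(P,ra&red&(Z>.136),"stop")
E
```

```text
14.55 [-0.774  0.489 -0.149  1.532  0.072  1.141 -0.334] [0.4427 0.439  0.2624] [-3.141  0.015  0.603] [ 0.4 -0.2 -1.8] 0.0098 clr (np.float64(0.167), array([0.22, 0.14, 0.75]), array([0.22, 0.14, 0.75])) [-0.003 -0.     0.002]
[0.44270074 0.43895983 0.26236148]
bar 4183 0.2343 [441.  439.6] [73.5 22.3] 34.9
discs 2496 0.2144 [423.4 446.7] [51.4 29.8] 36.06
rail 1094 0.1325 [517.6 325.5] [38.8 69.7] 35.44
stop few
```

View pics/w4.png

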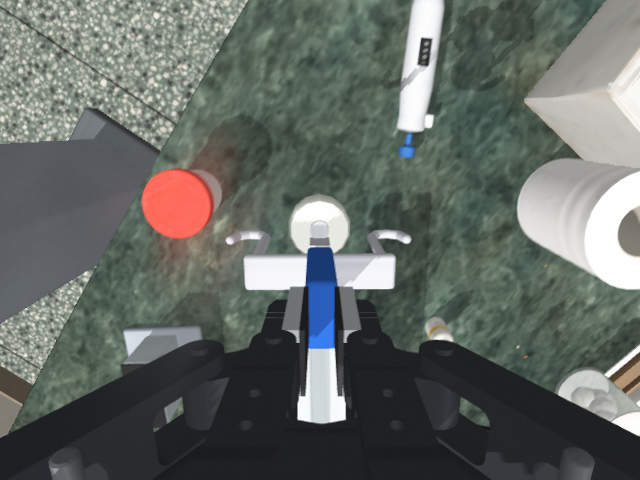

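The wrist view shows the hanger held upright: front disc (319,227), bar (245–395, row 272), tab (321,300). It is square in the jaws, and the cup (180,203) is clear of the hook at (235,240). Next I'll refit the rail line from the earlier depth and work out the alignment move.

```bash
cat > align.py <<'E'
from meas import *
f=np.load("w2.npy",allow_pickle=True).item(); P=deep(f,uv).reshape(480,640,3); hsv=cv2.cvtColor(f["color"],cv2.COLOR_RGB2HSV)
def railfit(P,hsv,lo=-80,hi=40):
    c=np.array([.554,.271]); a=np.radians(-55.06); 
    for it in range(3):
        d=np.array([np.cos(a),np.sin(a)]); n=np.array([-d[1],d[0]])
        m=(abs(P[...,2]-.132)<.004)&(hsv[...,1]<100); q=P[m][:,:2]-c; s=q@d*1e3; l=q@n*1e3; k=(abs(l)<30)&(abs(s)<125); s,l=s[k],l[k]
        S=np.arange(lo,hi,5); A=np.array([[np.percentile(l[abs(s-x)<3],2),np.percentile(l[abs(s-x)<3],98)] for x in S])
        mid=A.mean(1); p=np.polyfit(S,mid,1); a+=np.arctan(p[0]); c=c+n*p[1]/1e3
    # mouth end
    print("rail yaw",np.degrees(a).round(2),"c",c.round(4),"edges",A.mean(0).round(1),"std",mid.std().round(2),"s range",np.percentile(s,[.5,99.5]).round(1)); return c,d,n,a
if __name__=="__main__":
    c,d,n,a=railfit(P,hsv)
    st=np.array([.5936,.21406])-c; print("stop along",st@d,"lat",st@n)
    g=np.load("w4.npy",allow_pickle=True).item()
    m=g["P"]; t=np.array([.4427,.439,.2624]); w=(np.hypot(m[...,0]-t[0],m[...,1]-t[1])<.06)&(g["hsv"][...,1]<60)&(abs(m[...,2]-.2343)<.004)
    b=m[w][:,:2]-c; print("bar lat edges",np.percentile(b@n*1e3,[.5,99.5]),"along",np.percentile(b@d*1e3,[1,50,99]))
    tc=t[:2]-c; print("tcp along",tc@d*1e3,"lat",tc@n*1e3,"yaw err deg (tool)",34.55-(np.degrees(a)+90))
E
python3 align.py
```

```text
rail yaw -55.13 c [0.5537 0.2708] edges [-21.5  21.5] std 0.18 s range [-112.1  110.9]
stop along 0.06935596992398615 lat 0.00035737779810656595
bar lat edges [-32.07927766  40.24877371] along [-209.79748861 -201.86239981 -192.23550897]
tcp along -201.46802385342784 lat 5.171730760990395 yaw err deg (tool) -0.32402559184955493
```

Call:
{"name": "arm_command", "arguments": {
  "targets": [
    [-2, 0, 20, 0, 0.6, 0],
    [-2, 0, 22, 0, 0.6, 0],
    [0, 0, 22, 0, 0, 0],
    [0, 0, 16, 0, 0, 0],
    [0, 0, 8, 0, 0, 0],
    [0, 0, 0, 0, 0, 0]
  ]
}}

```text
clock: 15.2
position: [0.4354, 0.4387, 0.1609]
tool_rot: [-3.142, 0.004, 0.608]
force: [0.1, -0.1, -0.5]
grip_width: 0.0098
```

```bash
python3 st.py; cat > rf.py <<'E'
from h import *
s=bot.observe(); c=np.array([.5537,.2708]); a=np.radians(-55.13); d=np.array([np.cos(a),np.sin(a)]); n=np.array([-d[1],d[0]])
p=s["position"][:2]-c; F=s["force"]; r=s["tool_rot"]
print("t %.2f along %.1f lat(want 1.1) %.2f z %.1f (want 174.7) yaw %.2f(34.5) roll %.2f pitch %.2f | F along %.1f lat %.1f z %.1f grip %.4f q3 %.2f"%(s["clock"],p@d*1e3,p@n*1e3,s["position"][2]*1e3,np.degrees(r[2]),(np.degrees(r[0])%360)-180,np.degrees(r[1]),F[:2]@d,F[:2]@n,F[2],s["grip_width"],s["qpos"][2]))
E
python3 rf.py
```

```text
15.2 [-0.784  0.576 -0.147  1.664  0.1    0.913 -0.362] [0.4354 0.4387 0.1609] [-3.142  0.004  0.608] [ 0.1 -0.1 -0.5] 0.0098 clr (np.float64(0.178), array([0.25, 0.17, 0.72]), array([0.25, 0.17, 0.72])) [-0.002 -0.     0.003]
t 15.20 along -205.4 lat(want 1.1) -1.07 z 160.9 (want 174.7) yaw 34.81(34.5) roll 0.00 pitch 0.21 | F along 0.1 lat 0.0 z -0.5 grip 0.0098 q3 -0.15
```

Call:
{"name": "arm_command", "arguments": {
  "targets": [
    [1, 0, -6, 0, 0, 0],
    [1, 0, -5, 0, 0, 0],
    [0, 0, -2, 0, 0, 0.3],
    [0, 0, 0, 0, 0, 0]
  ]
}}

```text
clock: 15.6
position: [0.438, 0.4406, 0.177]
tool_rot: [-3.141, 0.001, 0.602]
force: [0.0, -0.3, -0.9]
grip_width: 0.0094
```

```bash
python3 rf.py; python3 - <<'E'
from align import *
s=bot.observe(); f,Q,h2=load("w5"); t=s["position"]; c,d,n,a=railfit(P,hsv)
w=(np.hypot(Q[...,0]-t[0],Q[...,1]-t[1])<.06)&(h2[...,1]<60)&(abs(Q[...,2]-(t[2]-.0285))<.004)
b=Q[w][:,:2]-c; print("bar lat edges",np.percentile(b@n*1e3,[.5,99.5]),"z",np.median(Q[w][:,2])); rect(Q,w,"bar"); print("tcp lat",(t[:2]-c)@n*1e3)
E
```

```text
t 15.60 along -205.5 lat(want 1.1) 2.15 z 177.0 (want 174.7) yaw 34.47(34.5) roll 0.04 pitch 0.07 | F along 0.3 lat -0.1 z -0.9 grip 0.0094 q3 -0.15
rail yaw -55.13 c [0.5537 0.2708] edges [-21.5  21.5] std 0.18 s range [-112.1  110.9]
bar lat edges [-34.61041209  37.70805701] z 0.1489471733306566
bar 4230 0.149 [436.4 441.6] [73.7 23. ] 34.55
tcp lat 2.227151501553032
```

Call:
{"name": "arm_command", "arguments": {
  "targets": [
    [-1, 8, 1, 0, 0, 0],
    [0, 12, 1, 0, 0, 0],
    [0, 12, 0, 0, 0, 0],
    [0, 12, 0, 0, 0, 0],
    [0, 6, 0, 0, 0, 0],
    [0, 0, 0, 0, 0, 0]
  ]
}}

```text
clock: 16.25
position: [0.4689, 0.3934, 0.1748]
tool_rot: [3.141, 0.001, 0.6]
force: [-0.7, -0.4, -1.0]
grip_width: 0.0093
```

```bash
python3 rf.py
```

```text
t 16.25 along -149.0 lat(want 1.1) 0.54 z 174.8 (want 174.7) yaw 34.36(34.5) roll -0.01 pitch 0.06 | F along -0.0 lat -0.8 z -1.0 grip 0.0093 q3 -0.14
```

Call:
{"name": "arm_command", "arguments": {
  "targets": [
    [0.3, 4, 0, 0, 0, 0],
    [0, 4, 0, 0, 0, 0],
    [0, 4, 0, 0, 0, 0],
    [0, 4, 0, 0, 0, 0],
    [0, 2, 0, 0, 0, 0]
  ]
}}

```text
clock: 16.75
position: [0.4795, 0.3785, 0.1747]
tool_rot: [-3.141, 0.001, 0.601]
force: [-0.2, -0.2, -1.3]
grip_width: 0.0098
```

```bash
python3 rf.py; python3 -c "
from h import *
f=grab('side'); c=f['color'][190:330,170:330]; cv2.imwrite('pics/s2.png',cv2.resize(c,None,fx=4,fy=4,interpolation=2)[...,::-1])"
```

```text
t 16.75 along -130.8 lat(want 1.1) 0.72 z 174.7 (want 174.7) yaw 34.44(34.5) roll 0.03 pitch 0.06 | F along 0.1 lat -0.2 z -1.3 grip 0.0098 q3 -0.14
```

View pics/s2.png

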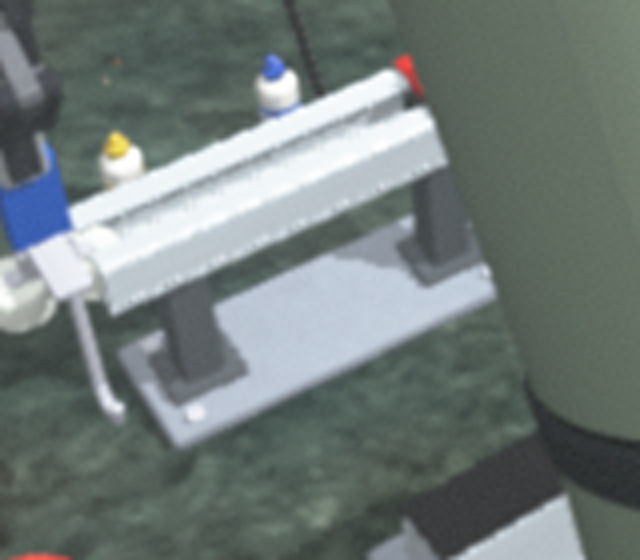

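The enlarged side view shows the leading disc entering the mouth at about (95,260), with the arm at right clear of the rail. Contact forces are near zero, so I'll continue in.

Call:
{"name": "arm_command", "arguments": {
  "targets": [
    [0, 4, 0, 0, 0, 0],
    [0, 5, 0, 0, 0, 0],
    [0, 5, 0, 0, 0, 0],
    [0, 5, 0, 0, 0, 0],
    [0, 2, 0, 0, 0, 0]
  ]
}}

```text
clock: 17.3
position: [0.4924, 0.3597, 0.1747]
tool_rot: [-3.141, 0.001, 0.601]
force: [0.1, -0.2, -1.9]
grip_width: 0.0094
```

```bash
python3 rf.py
```

```text
t 17.30 along -108.0 lat(want 1.1) 0.53 z 174.7 (want 174.7) yaw 34.46(34.5) roll 0.03 pitch 0.06 | F along 0.2 lat -0.0 z -1.9 grip 0.0094 q3 -0.14
```

Call:
{"name": "arm_command", "arguments": {
  "targets": [
    [0.2, 4, 0, 0, 0, 0],
    [0, 6, 0, 0, 0, 0],
    [0, 6, 0, 0, 0, 0],
    [0, 6, 0, 0, 0, 0],
    [0, 6, 0, 0, 0, 0],
    [0, 6, 0, 0, 0, 0],
    [0, 6, 0, 0, 0, 0],
    [0, 4, 0, 0, 0, 0]
  ]
}}

```text
clock: 18.1
position: [0.5197, 0.3202, 0.1747]
tool_rot: [-3.141, 0.001, 0.601]
force: [0.3, 0.1, -0.9]
grip_width: 0.0095
```

```bash
python3 rf.py
```

```text
t 18.10 along -59.9 lat(want 1.1) 0.38 z 174.7 (want 174.7) yaw 34.44(34.5) roll 0.02 pitch 0.06 | F along 0.1 lat 0.3 z -0.9 grip 0.0095 q3 -0.13
```

Call:
{"name": "arm_command", "arguments": {
  "targets": [
    [0.3, 5, 0, 0, 0, 0],
    [0, 6, 0, 0, 0, 0],
    [0, 6, 0, 0, 0, 0],
    [0, 6, 0, 0, 0, 0],
    [0, 5, 0, 0, 0, 0],
    [0, 3, 0, 0, 0, 0],
    [0, 0, 0, 0, 0, 0]
  ]
}}

```text
clock: 18.8
position: [0.5395, 0.2919, 0.1747]
tool_rot: [-3.141, 0.001, 0.6]
force: [0.3, -0.1, -0.3]
grip_width: 0.0094
```

Call:
{"name": "arm_command", "arguments": {
  "targets": [
    [0, 1.5, 0, 0, 0, 0],
    [0, 1.5, 0, 0, 0, 0],
    [0, 1.5, 0, 0, 0, 0],
    [0, 1.5, 0, 0, 0, 0]
  ]
}}

```text
clock: 19.2
position: [0.5427, 0.2874, 0.1747]
tool_rot: [-3.141, 0.001, 0.602]
force: [-0.6, -0.3, -0.5]
grip_width: 0.0097
```

```bash
python3 rf.py
```

```text
t 19.20 along -19.9 lat(want 1.1) 0.46 z 174.7 (want 174.7) yaw 34.47(34.5) roll 0.04 pitch 0.05 | F along -0.1 lat -0.7 z -0.5 grip 0.0097 q3 -0.13
```

Call:
{"name": "arm_command", "arguments": {
  "targets": [
    [0, 0.6, 0, 0, 0, 0],
    [0, 0.6, 0, 0, 0, 0],
    [0, 0.6, 0, 0, 0, 0],
    [0, 0.6, 0, 0, 0, 0],
    [0, 0.6, 0, 0, 0, 0],
    [0, 0.6, 0, 0, 0, 0],
    [0, 0.6, 0, 0, 0, 0],
    [0, 0.6, 0, 0, 0, 0]
  ]
}}

```text
clock: 20.0
position: [0.5456, 0.2832, 0.1747]
tool_rot: [-3.141, 0.001, 0.602]
force: [-0.3, 0.3, -0.9]
grip_width: 0.0095
```

```bash
python3 rf.py
```

```text
t 20.00 along -14.8 lat(want 1.1) 0.44 z 174.7 (want 174.7) yaw 34.48(34.5) roll 0.04 pitch 0.05 | F along -0.4 lat -0.1 z -0.9 grip 0.0095 q3 -0.13
```

Call:
{"name": "arm_command", "arguments": {
  "targets": [
    [0, 0.7, 0, 0, 0, 0],
    [0, 0.7, 0, 0, 0, 0],
    [0, 0.7, 0, 0, 0, 0],
    [0, 0.7, 0, 0, 0, 0],
    [0, 0.7, 0, 0, 0, 0],
    [0, 0.7, 0, 0, 0, 0],
    [0, 0.7, 0, 0, 0, 0],
    [0, 0.7, 0, 0, 0, 0]
  ]
}}

```text
clock: 20.8
position: [0.5491, 0.2782, 0.1747]
tool_rot: [-3.141, 0.001, 0.602]
force: [0.4, 0.1, -1.3]
grip_width: 0.0098
```

```bash
python3 rf.py
```

```text
t 20.80 along -8.7 lat(want 1.1) 0.47 z 174.7 (want 174.7) yaw 34.48(34.5) roll 0.05 pitch 0.04 | F along 0.1 lat 0.4 z -1.3 grip 0.0098 q3 -0.13
```

Call:
{"name": "arm_command", "arguments": {
  "targets": [
    [0, 0.7, 0, 0, 0, 0],
    [0, 0.7, 0, 0, 0, 0],
    [0, 0.7, 0, 0, 0, 0],
    [0, 0.7, 0, 0, 0, 0],
    [0, 0.7, 0, 0, 0, 0],
    [0, 0.7, 0, 0, 0, 0],
    [0, 0.7, 0, 0, 0, 0],
    [0, 0.7, 0, 0, 0, 0]
  ]
}}

```text
clock: 21.6
position: [0.5525, 0.2732, 0.1747]
tool_rot: [-3.141, 0.001, 0.602]
force: [0.0, 0.3, -1.0]
grip_width: 0.0097
```

```bash
python3 rf.py
```

```text
t 21.60 along -2.6 lat(want 1.1) 0.43 z 174.7 (want 174.7) yaw 34.48(34.5) roll 0.05 pitch 0.05 | F along -0.2 lat 0.2 z -1.0 grip 0.0097 q3 -0.13
```

Call:
{"name": "arm_command", "arguments": {
  "targets": [
    [0, 0.7, 0, 0, 0, 0],
    [0, 0.7, 0, 0, 0, 0],
    [0, 0.7, 0, 0, 0, 0],
    [0, 0.7, 0, 0, 0, 0],
    [0, 0.7, 0, 0, 0, 0],
    [0, 0.7, 0, 0, 0, 0],
    [0, 0.7, 0, 0, 0, 0],
    [0, 0.7, 0, 0, 0, 0]
  ]
}}

```text
clock: 22.4
position: [0.556, 0.2682, 0.1747]
tool_rot: [-3.141, 0.001, 0.602]
force: [-0.0, -0.1, -1.6]
grip_width: 0.0094
```

```bash
python3 rf.py
```

```text
t 22.40 along 3.4 lat(want 1.1) 0.38 z 174.7 (want 174.7) yaw 34.48(34.5) roll 0.05 pitch 0.05 | F along 0.1 lat -0.1 z -1.6 grip 0.0094 q3 -0.13
```

Call:
{"name": "arm_command", "arguments": {
  "targets": [
    [0, 0.7, 0, 0, 0, 0],
    [0, 0.7, 0, 0, 0, 0],
    [0, 0.7, 0, 0, 0, 0],
    [0, 0.7, 0, 0, 0, 0],
    [0, 0.7, 0, 0, 0, 0],
    [0, 0.7, 0, 0, 0, 0],
    [0, 0.7, 0, 0, 0, 0],
    [0, 0.7, 0, 0, 0, 0]
  ]
}}

```text
clock: 23.2
position: [0.5595, 0.2632, 0.1747]
tool_rot: [-3.141, 0.001, 0.602]
force: [-0.2, -0.4, -0.9]
grip_width: 0.0097
```

```bash
python3 rf.py
```

```text
t 23.20 along 9.5 lat(want 1.1) 0.38 z 174.7 (want 174.7) yaw 34.49(34.5) roll 0.05 pitch 0.04 | F along 0.2 lat -0.4 z -0.9 grip 0.0097 q3 -0.13
```

Call:
{"name": "arm_command", "arguments": {
  "targets": [
    [0, 0.6, 0, 0, 0, 0],
    [0, 0.6, 0, 0, 0, 0],
    [0, 0.6, 0, 0, 0, 0],
    [0, 0.6, 0, 0, 0, 0],
    [0, 0.6, 0, 0, 0, 0],
    [0, 0.6, 0, 0, 0, 0],
    [0, 0.6, 0, 0, 0, 0],
    [0, 0.6, 0, 0, 0, 0]
  ]
}}

```text
clock: 24.0
position: [0.5625, 0.2589, 0.1747]
tool_rot: [-3.141, 0.001, 0.602]
force: [0.0, -0.1, -2.4]
grip_width: 0.0098
```

```bash
python3 rf.py
```

```text
t 24.00 along 14.8 lat(want 1.1) 0.38 z 174.7 (want 174.7) yaw 34.48(34.5) roll 0.05 pitch 0.04 | F along 0.1 lat -0.0 z -2.4 grip 0.0098 q3 -0.13
```

Call:
{"name": "arm_command", "arguments": {
  "targets": [
    [0, 0.5, 0, 0, 0, 0],
    [0, 0.5, 0, 0, 0, 0],
    [0, 0.5, 0, 0, 0, 0],
    [0, 0.5, 0, 0, 0, 0],
    [0, 0.5, 0, 0, 0, 0],
    [0, 0.5, 0, 0, 0, 0]
  ]
}}

```text
clock: 24.6
position: [0.5643, 0.2562, 0.1747]
tool_rot: [-3.141, 0.001, 0.602]
force: [-0.2, 1.2, -1.3]
grip_width: 0.0095
```

```bash
python3 rf.py
```

```text
t 24.60 along 18.1 lat(want 1.1) 0.32 z 174.7 (want 174.7) yaw 34.48(34.5) roll 0.05 pitch 0.04 | F along -1.1 lat 0.5 z -1.3 grip 0.0095 q3 -0.13
```

Call:
{"name": "arm_command", "arguments": {
  "targets": [
    [0, 0.5, 0, 0, 0, 0],
    [0, 0.5, 0, 0, 0, 0],
    [0, 0.5, 0, 0, 0, 0],
    [0, 0.5, 0, 0, 0, 0]
  ]
}}

```text
clock: 25.0
position: [0.5655, 0.2544, 0.1747]
tool_rot: [-3.141, 0.001, 0.602]
force: [-0.6, 0.4, -0.3]
grip_width: 0.0096
```

```bash
python3 rf.py
```

```text
t 25.00 along 20.2 lat(want 1.1) 0.33 z 174.7 (want 174.7) yaw 34.48(34.5) roll 0.05 pitch 0.04 | F along -0.6 lat -0.2 z -0.3 grip 0.0096 q3 -0.12
```

Call:
{"name": "arm_command", "arguments": {
  "targets": [
    [0, 0.4, 0, 0, 0, 0],
    [0, 0.4, 0, 0, 0, 0],
    [0, 0.4, 0, 0, 0, 0],
    [0, 0.4, 0, 0, 0, 0]
  ]
}}

```text
clock: 25.4
position: [0.5664, 0.2533, 0.1748]
tool_rot: [-3.14, 0.001, 0.602]
force: [-0.7, 2.0, -0.4]
grip_width: 0.0098
```

```bash
python3 rf.py
```

```text
t 25.40 along 21.6 lat(want 1.1) 0.40 z 174.8 (want 174.7) yaw 34.50(34.5) roll 0.07 pitch 0.03 | F along -2.1 lat 0.6 z -0.4 grip 0.0098 q3 -0.13
```

Call:
{"name": "arm_command", "arguments": {
  "targets": [
    [0, 0.4, 0, 0, 0, 0],
    [0, 0.4, 0, 0, 0, 0]
  ]
}}

```text
clock: 25.6
position: [0.5668, 0.2529, 0.1749]
tool_rot: [-3.14, 0.0, 0.602]
force: [-2.1, 1.9, 1.5]
grip_width: 0.0093
```

```bash
python3 rf.py
```

```text
t 25.60 along 22.1 lat(want 1.1) 0.50 z 174.9 (want 174.7) yaw 34.51(34.5) roll 0.10 pitch 0.02 | F along -2.8 lat -0.6 z 1.5 grip 0.0093 q3 -0.13
```

Call:
{"name": "arm_command", "arguments": {
  "targets": [
    [0, 0.6, 0, 0, 0, 0],
    [0, 0.8, 0, 0, 0, 0]
  ]
}}

```text
clock: 25.8
position: [0.5674, 0.2522, 0.175]
tool_rot: [-3.139, 0.0, 0.603]
force: [-1.0, 3.6, 0.8]
grip_width: 0.01
```

```bash
python3 rf.py
```

```text
t 25.80 along 23.1 lat(want 1.1) 0.59 z 175.0 (want 174.7) yaw 34.53(34.5) roll 0.12 pitch 0.01 | F along -3.5 lat 1.3 z 0.8 grip 0.0100 q3 -0.13
```

Call:
{"name": "arm_command", "arguments": {
  "targets": [
    [0, 1, 0, 0, 0, 0],
    [0, 1, 0, 0, 0, 0]
  ]
}}

```text
clock: 26.0
position: [0.5681, 0.2511, 0.175]
tool_rot: [-3.138, 0.0, 0.603]
force: [-3.9, 4.2, -2.0]
grip_width: 0.0096
```

```bash
python3 rf.py
```

```text
t 26.00 along 24.4 lat(want 1.1) 0.58 z 175.0 (want 174.7) yaw 34.56(34.5) roll 0.18 pitch 0.02 | F along -5.7 lat -0.8 z -2.0 grip 0.0096 q3 -0.13
```

Joint readings show firm contact. The TCP creeps as the hanger rocks slightly in the pads, so I'll grip harder before pressing on.

Call:
{"name": "arm_command", "arguments": {
  "targets": [
    [0, 0.6, 0, 0, 0, 0],
    [0, 0.8, 0, 0, 0, 0]
  ],
  "grip": 0,
  "grip_force": 110
}}

```text
clock: 26.2
position: [0.5686, 0.2506, 0.1749]
tool_rot: [-3.137, 0.0, 0.604]
force: [-4.5, 4.6, 0.2]
grip_width: 0.0061
```

```bash
python3 rf.py
```

```text
t 26.20 along 25.1 lat(want 1.1) 0.62 z 174.9 (want 174.7) yaw 34.59(34.5) roll 0.24 pitch 0.02 | F along -6.4 lat -1.1 z 0.2 grip 0.0061 q3 -0.13
```

Call:
{"name": "arm_command", "arguments": {
  "targets": [
    [0, 1.2, 0, 0, 0, 0],
    [0, 1.2, 0, 0, 0, 0]
  ]
}}

```text
clock: 26.4
position: [0.569, 0.2498, 0.1746]
tool_rot: [-3.135, 0.001, 0.605]
force: [-5.8, 7.2, 1.6]
grip_width: 0.0061
```

```bash
python3 rf.py
```

```text
t 26.40 along 26.0 lat(want 1.1) 0.53 z 174.6 (want 174.7) yaw 34.64(34.5) roll 0.35 pitch 0.05 | F along -9.3 lat -0.7 z 1.6 grip 0.0061 q3 -0.13
```

Call:
{"name": "arm_command", "arguments": {
  "targets": [
    [0, 1.1, 0, 0, 0, 0],
    [0, 1.1, 0, 0, 0, 0]
  ]
}}

```text
clock: 26.6
position: [0.569, 0.2498, 0.1746]
tool_rot: [-3.133, 0.001, 0.606]
force: [-5.9, 7.4, 2.2]
grip_width: 0.0066
```

```bash
python3 rf.py
```

```text
t 26.60 along 26.0 lat(want 1.1) 0.58 z 174.6 (want 174.7) yaw 34.72(34.5) roll 0.51 pitch 0.07 | F along -9.5 lat -0.6 z 2.2 grip 0.0066 q3 -0.13
```

Call:
{"name": "arm_command", "arguments": {
  "targets": [
    [0, 1.15, 0, 0, 0, 0],
    [0, 1.15, 0, 0, 0, 0],
    [0, 1.15, 0, 0, 0, 0],
    [0, 1.15, 0, 0, 0, 0]
  ]
}}

```text
clock: 27.0
position: [0.5691, 0.25, 0.1746]
tool_rot: [-3.127, 0.002, 0.609]
force: [-5.8, 7.3, 2.2]
grip_width: 0.0065
```

```bash
python3 rf.py
```

```text
t 27.00 along 25.9 lat(want 1.1) 0.74 z 174.6 (want 174.7) yaw 34.90(34.5) roll 0.83 pitch 0.10 | F along -9.3 lat -0.5 z 2.2 grip 0.0065 q3 -0.13
```

Call:
{"name": "arm_command", "arguments": {
  "targets": [
    [0, 1.3, 0, 0, 0, 0],
    [0, 1.4, 0, 0, 0, 0],
    [0, 1.4, 0, 0, 0, 0],
    [0, 1.4, 0, 0, 0, 0],
    [0, 1.4, 0, 0, 0, 0]
  ]
}}

```text
clock: 27.5
position: [0.5691, 0.2501, 0.1746]
tool_rot: [-3.119, 0.003, 0.614]
force: [-7.2, 7.7, 2.2]
grip_width: 0.006
```

```bash
python3 rf.py
```

```text
t 27.50 along 25.8 lat(want 1.1) 0.80 z 174.6 (want 174.7) yaw 35.17(34.5) roll 1.31 pitch 0.17 | F along -10.5 lat -1.5 z 2.2 grip 0.0060 q3 -0.14
```

The press held at 9–10.5 N for over half a second. I'll ease off and release.

Call:
{"name": "arm_command", "arguments": {
  "targets": [
    [0, 0.4, 0.3, 0, 0, 0],
    [0, 0.2, 0.4, 0, 0, 0]
  ],
  "grip_force": 30
}}

```text
clock: 27.7
position: [0.569, 0.2508, 0.1744]
tool_rot: [-3.117, 0.002, 0.615]
force: [-2.6, 3.7, 5.7]
grip_width: 0.0064
```

```bash
python3 rf.py
```

```text
t 27.70 along 25.1 lat(want 1.1) 1.16 z 174.4 (want 174.7) yaw 35.22(34.5) roll 1.40 pitch 0.13 | F along -4.5 lat 0.0 z 5.7 grip 0.0064 q3 -0.14
```

Call:
{"name": "arm_command", "arguments": {
  "targets": [
    [0, 0, 0, 0, 0, 0],
    [0, 0, 0, 0, 0, 0],
    [0, 0, 0, 0, 0, 0],
    [0, 0, 0, 0, 0, 0],
    [0, 0, 0, 0, 0, 0],
    [0, 0, 0, 0, 0, 0]
  ],
  "grip": 50
}}

```text
clock: 28.3
position: [0.5701, 0.2485, 0.1741]
tool_rot: [-3.12, 0.003, 0.613]
force: [-0.4, 0.2, -0.7]
grip_width: 0.0429
```

```bash
python3 rf.py; python3 - <<'E'
from meas import *
s=bot.observe(); f,P,hsv=load("w6"); t=s["position"]; c=np.array([.5537,.2708]); a=np.radians(-55.13); d=np.array([np.cos(a),np.sin(a)]); n=np.array([-d[1],d[0]])
Z=P[...,2]; near=np.hypot(P[...,0]-t[0],P[...,1]-t[1])<.065
rect(P,near&(hsv[...,1]<60)&(abs(Z-.143)<.005),"bar"); bl=near&(hsv[...,0]>100)&(hsv[...,0]<125)&(hsv[...,1]>120)&(Z>.15); 
q=P[bl]; print("tab top z",np.percentile(q[:,2],[5,50,95]).round(4),"along",np.percentile((q[:,:2]-c)@d*1e3,[2,50,98]).round(1),"lat",np.percentile((q[:,:2]-c)@n*1e3,[2,50,98]).round(1))
E
```

```text
t 28.30 along 27.7 lat(want 1.1) 0.73 z 174.1 (want 174.7) yaw 35.12(34.5) roll 1.25 pitch 0.17 | F along -0.4 lat -0.2 z -0.7 grip 0.0429 q3 -0.14
bar 5204 0.1444 [578.1 235.9] [73.9 73.1] 35.76
tab top z [0.1618 0.192  0.1933] along [ 5.7 14.7 32.2] lat [-5.7 -0.1  5.4]
```

View pics/w6.png

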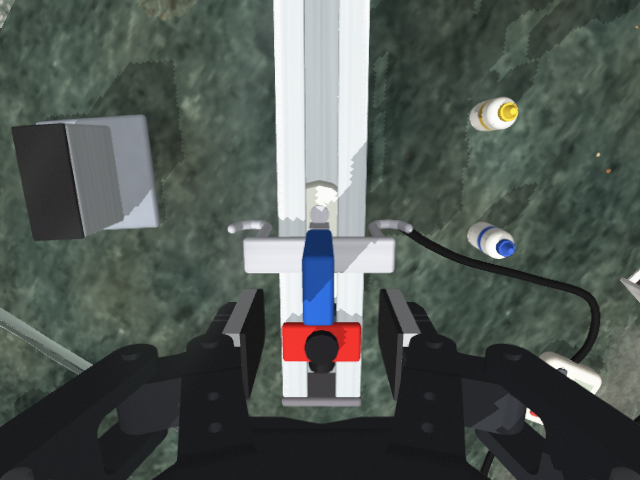

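The wrist view shows the jaws open around the tab (318,280). The hanger is level in the slot, with its rear disc at (322,190) and the tab's front end just short of the red stop (322,342). I'll check how far it is from home.

```bash
python3 - <<'E'
from meas import *
f,P,hsv=load("w7"); c=np.array([.5537,.2708]); a=np.radians(-55.13); d=np.array([np.cos(a),np.sin(a)]); n=np.array([-d[1],d[0]])
Z=P[...,2]; A=(P[...,:2]-c)@d*1e3; L=(P[...,:2]-c)@n*1e3; print(bot.observe()["clock"])
bl=(abs(L)<12)&(hsv[...,0]>100)&(hsv[...,0]<125)&(hsv[...,1]>120)&(Z>.189)&(Z<.2)
print("top: along",np.percentile(A[bl],[1,99]).round(1),"lat",np.percentile(L[bl],[1,99]).round(1),"z slope",np.polyfit(A[bl],Z[bl]*1e3,1).round(3))
rect(P,bl,"tab")
bar=(hsv[...,1]<60)&(abs(Z-.1445)<.004)&(abs(A-15)<25)&(abs(L)<45)&(abs(L)>12); print("bar along",np.percentile(A[bar],[2,50,98]).round(1)); rect(P,bar,"bar")
red=(hsv[...,1]>150)&((hsv[...,0]<8)|(hsv[...,0]>172))&(abs(Z-.1425)<.006)&(abs(L)<25); print("stop along",np.percentile(A[red],[1,99]).round(1))
E
```

```text
28.4
top: along [ 5.9 32.8] lat [-5.8  5.5] z slope [1.30000e-02 1.91972e+02]
tab 2189 0.1923 [564.8 254.8] [11.9 27.8] 35.76
bar along [11.  19.1 28.1]
bar 3624 0.1443 [564.7 254.5] [73.7 18.3] 35.09
stop along [58.8 79.7]
```

The hanger is level and centred, but by camera it sits about 2 mm short of home, resting on the pin. For margin I'll regrip it, nudge it lightly and release again.

Call:
{"name": "arm_command", "arguments": {
  "targets": [
    [0, -4, 0.5, -0.6, 0, 0.3],
    [0, -3, 0.5, -0.6, 0, 0.3],
    [0, 0, 0, 0, 0, 0]
  ]
}}

```text
clock: 28.7
position: [0.5656, 0.255, 0.1732]
tool_rot: [3.141, 0.003, 0.602]
force: [0.2, 0.8, -0.3]
grip_width: 0.0427
```

Call:
{"name": "arm_command", "arguments": {
  "targets": [
    [0, 0, 0, 0, 0, 0],
    [0, 0, 0, 0, 0, 0],
    [0, 0, 0, 0, 0, 0],
    [0, 0, 0, 0, 0, 0],
    [0, 0, 0, 0, 0, 0]
  ],
  "grip": 0,
  "grip_force": 50
}}

```text
clock: 29.2
position: [0.5655, 0.2554, 0.1734]
tool_rot: [3.141, 0.003, 0.602]
force: [-1.8, -0.0, 1.1]
grip_width: 0.0092
```

```bash
python3 rf.py
```

```text
t 29.20 along 19.4 lat(want 1.1) 0.88 z 173.4 (want 174.7) yaw 34.51(34.5) roll -0.05 pitch 0.15 | F along -1.0 lat -1.5 z 1.1 grip 0.0092 q3 -0.12
```

Call:
{"name": "arm_command", "arguments": {
  "targets": [
    [0, 0.4, 0, 0, 0, 0],
    [0, 0.4, 0, 0, 0, 0],
    [0, 0.4, 0, 0, 0, 0],
    [0, 0.4, 0, 0, 0, 0]
  ]
}}

```text
clock: 29.6
position: [0.5664, 0.2544, 0.1738]
tool_rot: [3.141, 0.002, 0.602]
force: [-1.1, 1.5, 3.2]
grip_width: 0.0092
```

```bash
python3 rf.py
```

```text
t 29.60 along 20.7 lat(want 1.1) 1.09 z 173.8 (want 174.7) yaw 34.51(34.5) roll -0.01 pitch 0.12 | F along -1.8 lat -0.0 z 3.2 grip 0.0092 q3 -0.12
```

Call:
{"name": "arm_command", "arguments": {
  "targets": [
    [0, 0.5, 0, 0, 0, 0],
    [0, 0.5, 0, 0, 0, 0],
    [0, 0.5, 0, 0, 0, 0]
  ]
}}

```text
clock: 29.9
position: [0.5673, 0.2537, 0.1741]
tool_rot: [-3.141, 0.001, 0.603]
force: [-2.2, 2.2, 4.4]
grip_width: 0.0092
```

```bash
python3 rf.py
```

```text
t 29.90 along 21.8 lat(want 1.1) 1.36 z 174.1 (want 174.7) yaw 34.53(34.5) roll 0.02 pitch 0.09 | F along -3.1 lat -0.6 z 4.4 grip 0.0092 q3 -0.12
```

Call:
{"name": "arm_command", "arguments": {
  "targets": [
    [0, 0, 0, 0, 0, 0],
    [0, 0, 0, 0, 0, 0],
    [0, 0, 0, 0, 0, 0],
    [0, 0, 0, 0, 0, 0],
    [0, 0, 0, 0, 0, 0],
    [0, 0, 0, 0, 0, 0]
  ],
  "grip": 50
}}

```text
clock: 30.5
position: [0.5676, 0.2521, 0.1732]
tool_rot: [3.141, 0.003, 0.602]
force: [1.0, 0.2, 0.1]
grip_width: 0.0425
```

```bash
python3 rf.py; cat > fin.py <<'E'
from meas import *
f,P,hsv=load("w8"); c=np.array([.5537,.2708]); a=np.radians(-55.13); d=np.array([np.cos(a),np.sin(a)]); n=np.array([-d[1],d[0]])
Z=P[...,2]; A=(P[...,:2]-c)@d*1e3; L=(P[...,:2]-c)@n*1e3
bl=(abs(L)<12)&(hsv[...,0]>100)&(hsv[...,0]<125)&(hsv[...,1]>120)&(Z>.189)&(Z<.2)
print("top: along",np.percentile(A[bl],[1,99]).round(1),"lat",np.percentile(L[bl],[1,99]).round(1),"z slope",np.polyfit(A[bl],Z[bl]*1e3,1).round(3)); rect(P,bl,"tab")
bar=(hsv[...,1]<60)&(abs(Z-.1445)<.004)&(abs(A-15)<25)&(abs(L)<45)&(abs(L)>12); print("bar along",np.percentile(A[bar],[2,50,98]).round(1)); rect(P,bar,"bar")
red=(hsv[...,1]>150)&((hsv[...,0]<8)|(hsv[...,0]>172))&(abs(Z-.1425)<.006)&(abs(L)<25); print("stop along",np.percentile(A[red],[1,99]).round(1))
E
python3 fin.py
```

```text
t 30.50 along 23.3 lat(want 1.1) 0.73 z 173.2 (want 174.7) yaw 34.48(34.5) roll -0.06 pitch 0.17 | F along 0.4 lat 0.9 z 0.1 grip 0.0425 q3 -0.12
top: along [ 6.8 33.7] lat [-5.3  5.9] z slope [1.90000e-02 1.91844e+02]
tab 2157 0.1923 [565.8 254.2] [11.8 28.4] 34.71
bar along [11.8 19.7 28.8]
bar 3579 0.1443 [565.7 254.2] [73.9 18.7] 35.34
stop along [58.8 79.8]
```

The hanger now sits about 1 mm or less from home and is level. The stop has not moved. I'll withdraw upward and hand in.

Call:
{"name": "arm_command", "arguments": {
  "targets": [
    [0, -1, -4, 0, 0, 0],
    [0, 0, -10, 0, 0, 0],
    [0, 0, -15, 0, 0, 0],
    [0, 0, -20, 0, 0, 0],
    [0, 0, -20, 0, 0, 0],
    [0, 0, 0, 0, 0, 0]
  ]
}}

```text
clock: 31.15
position: [0.5671, 0.2535, 0.2481]
tool_rot: [3.141, 0.002, 0.602]
force: [0.5, -0.0, -0.6]
grip_width: 0.0426
```

```bash
python3 fin.py; python3 rf.py; python3 -c "
from workcell import bot
print(bot.job_done())"
```

```text
top: along [ 6.8 34.2] lat [-5.3  5.6] z slope [1.70000e-02 1.91863e+02]
tab 1010 0.1923 [565.7 254. ] [11.4 28. ] 36.11
bar along [11.9 20.1 29.1]
bar 1993 0.1443 [565.9 254.2] [74.1 18.2] 34.48
stop along [58.8 79.7]
t 31.20 along 21.8 lat(want 1.1) 0.66 z 246.8 (want 174.7) yaw 34.49(34.5) roll -0.05 pitch 0.19 | F along 0.2 lat 0.0 z 0.4 grip 0.0427 q3 -0.13
the job is handed in; nothing more can be done
None
```

I brought the arm round the glass panel, lifted the hanger off its block by the blue tab and slid it into the rail to the stop. I pressed it home at about 9–10.5 N for over half a second, released it, and handed in at 31 s of the 64 s allowed.

- **Second nudge:** after the first release the camera put the hanger about 2 mm short of home. I regripped it, nudged it forward with about 3 N and released it again.
- **Final position:** the last wrist-camera check has the hanger level, within about 0.2 mm of the rail's middle and under 1° out of line. It is about 1 mm from the nominal buffer position, inside the pin's 4 mm reach. That reading is only good to 1–2 mm, and contact with the stop after release could not be measured directly.
- **Press force:** the press reading is the wrist force along the rail. During the press the tool crept about 4 mm as the hanger rocked in the jaws, so the force on the stop itself may have been slightly lower.
- **Surroundings:** the stop's measured position did not change. The bottles stood upright in the view after the first release, and the cup in the one before insertion. I did not re-measure them or look again at the end.
- **Joint 2:** early in the swing round the glass it briefly read −0.304 against the stated −0.30 limit; I backed off at once, and the cell did not stop the run.

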